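# Return the board-support pillars to their bin and the bin to the sloped rack

## Robot

A 6-joint arm with a two-finger parallel gripper is mounted at the origin on the work surface. World frame = base frame: x ahead of the robot, y to its left, z up, the work surface at z = 0. Lengths are in m, angles in rad, forces in N, time in s.
With the tool pointing down it reaches from about 0.35 to 1 m from the base axis. Payload 7.1 kg.
Tool frame: the origin (TCP) lies midway between the tips of the shut fingers; the grasp point (between the pads) lies 19 mm behind it; z points along the fingers, y is the line along which they close (so a half turn about z gives the same grasp; the last joint's range is limited). The gripper opens to 85 mm and grips with 20 to 120 N. Pads are 22 mm wide; open, the fingers measure 114 mm over their backs; the gripper's body (76 mm by 85 mm) begins 54 mm behind the grasp point. The pads swing forward as they close: fully open they stand 13 mm farther back than shut.
Start: joints at [1.314, 0.423, 1.63, -0, 1.089, -0.019], TCP at [0.147, 0.607, 0.231] pointing down, gripper open.
Joint ranges: [-3, 3], [-0.9, 2.11], [0.09, 2.58], [-1.31, 4.45], [0.11, 2.69], [-2.54, 2.54]. Speed limits (rad/s): [2.39, 2.39, 3.01, 3.14, 3.14, 3.14].

## Interface

Orientations are given as a 3x3 rotation matrix whose columns are the frame's x, y, z axes.
In Python, from cell import manip gives the robot as it stands.
- The arm moves only by the shell command python3 -m handwheel 'ROWS' [FORCE]. ROWS is text: rows parted by semicolons, each of 5 numbers parted by spaces: the shift along the tool's x, y, z in cm, then the turn about the tool's z in degrees, then the finger opening in cm, from 0 to 8.54. In form: dx dy dz roll jaw; .... A call has exactly 10 rows; each row shifts and turns the commanded pose from where the row before left it, along the tool's axes as they then stand; what a row does not reach is not made up. A row lasts 1/8 s, in which the tool goes at most 62.5 mm and 10.7 degrees, less where a joint would pass 70% of its speed; a pose out of reach is approached as far as the arm can. A call with a gripper value outside its range is refused whole. The fingers move at their own pace and stop on an object; FORCE is the grip in N (left out, the last holds). Time passes only in rows, so rows that do not move let the fingers close, or fill a call up. It gives the time, the measured TCP pose, the force, the opening and the grip force at its end, in the units of the state.
- manip.sense(): the state, without advancing time (a new reading comes with each control period).
- manip.camera(name): name is "scene" or "top" or "wrist"; returns (picture, depth): 480x640x3 uint8, red, green, blue; 480x640 float32, m along the optical axis (not along the pixel's ray), 0 where there is no reading.
- manip.camera_model(name): a dict with "fx", "fy", "cx", "cy" (pixels), "k1" (the pictures are not rectified: a ray, as slopes to the right and down, at radius r is drawn at 1 + k1 r^2 times it, then the intrinsics apply), "T" (4x4, takes a point from camera to world coordinates). Camera axes: x right, y down, z forward; pixel columns grow to the right and rows downward; lengths in m; the calibration is good to about 2 mm. A picture is of the moment at which its call begins: read the wrist's pose just before it. camera_model takes no time and is no camera call; for the wrist camera it gives the pose at the moment of the call.
- manip.job_done(): hands the job in; it is judged then, once.
The state is a dict: "clock": time; "qpos": joint angles; "joint_velocities": joint speeds; "tau": joint torques, N m; "ee_pos": TCP position; "tcp_rot": TCP orientation; "contact_force": force on the tool from outside, world axes, zero at the start; "wrist_torque": the same for the moment, N m; "width": opening from 0.0 (shut) to 1.0 (fully open); "gripper_force": force on a finger pad.
Only numpy, scipy, OpenCV 4.12 (cv2) and the standard library are available. Lean on these libraries where they do the work, as an engineer would, in place of code of your own. Each camera call takes 0.05 s, during which the arm holds its last target. There are 200 camera calls.

## Task

Changeover at the screen printer: pour all eight support pillars from the steel cup into the picking bin standing on the bench, stand the empty cup upright on the bench again, and put the bin back in the free space of the sloped rack, flat on the deck and square with its low front right down against the front lip. Set the bin down gently and leave the squeegee, the jar and the tape roll where they are.

Things in the scene. Friction and masses are not known exactly. Their poses are not given: they have to be found in the camera images.
- cup: Plain straight stainless cup, open on top, 62 mm outside diameter, 90 mm high, wall 3 mm, floor 4 mm, 0.12 to 0.2 kg, upright on the bench. Origin: centre of its underside, z up its axis. Holds the eight pillars in two layers, up to 52 mm above its underside. Straight down over it, a gripper's body covers the mouth: grip the walls from a lean and pour away from the gripper.
- cup_rim (a point): Centre of the cup's mouth, 90 mm above its underside.
- bin: Black picking bin on the bench, 120 mm long (x), 68 mm wide (y), wall and floor 3 mm, open on top, 0.11 to 0.18 kg. Origin: centre of its underside; z up. Back wall (+x end) and sides 58 mm high; the front wall (-x end, grey label holder) is 40 mm high and the sides slope down to it over their first 30 mm. Can be gripped across its 68 mm width.
- bin_front (a point): Middle of the bin's lower front edge (60 mm to -x of the bin's origin, level with the underside).
- bin_rear (a point): Middle of the bin's lower rear edge (60 mm to +x of the bin's origin, level with the underside).
- rack: Sloped aluminium rack fixed to the bench, 340 mm wide (y), 145 mm deep. Origin: centre of its foot, on the bench; x to its back, z up. The deck rises 20 degrees towards the back, from x = -65, z = 42 mm at the front lip to x = +71, z = 92 mm. A like bin is fixed on it at y = +94 to +162 mm; the deck is free from y = -170 to +94 mm. A bin does not slide down it by itself.
- rack_slot (a point): Inner corner between deck and front lip at the middle of the free space (x = -65, y = -35, z = 42 mm in the rack's frame): where the middle of the bin's lower front edge can go. The lip runs along the whole front edge, square to the deck, 18 mm high.
- pillar0: White acetal support pillar: foot 20 mm diameter and 15 mm high, tip 12 mm diameter and 9 mm high, 24 mm in all, 15 g, slippery (friction about 0.2). Origin: centre of the foot's underside, z towards the tip. One of eight alike.
- pillar1: White acetal support pillar: foot 20 mm diameter and 15 mm high, tip 12 mm diameter and 9 mm high, 24 mm in all, 15 g, slippery (friction about 0.2). Origin: centre of the foot's underside, z towards the tip. One of eight alike.
- pillar2: White acetal support pillar: foot 20 mm diameter and 15 mm high, tip 12 mm diameter and 9 mm high, 24 mm in all, 15 g, slippery (friction about 0.2). Origin: centre of the foot's underside, z towards the tip. One of eight alike.
- pillar3: White acetal support pillar: foot 20 mm diameter and 15 mm high, tip 12 mm diameter and 9 mm high, 24 mm in all, 15 g, slippery (friction about 0.2). Origin: centre of the foot's underside, z towards the tip. One of eight alike.
- pillar4: White acetal support pillar: foot 20 mm diameter and 15 mm high, tip 12 mm diameter and 9 mm high, 24 mm in all, 15 g, slippery (friction about 0.2). Origin: centre of the foot's underside, z towards the tip. One of eight alike.
- pillar5: White acetal support pillar: foot 20 mm diameter and 15 mm high, tip 12 mm diameter and 9 mm high, 24 mm in all, 15 g, slippery (friction about 0.2). Origin: centre of the foot's underside, z towards the tip. One of eight alike.
- pillar6: White acetal support pillar: foot 20 mm diameter and 15 mm high, tip 12 mm diameter and 9 mm high, 24 mm in all, 15 g, slippery (friction about 0.2). Origin: centre of the foot's underside, z towards the tip. One of eight alike.
- pillar7: White acetal support pillar: foot 20 mm diameter and 15 mm high, tip 12 mm diameter and 9 mm high, 24 mm in all, 15 g, slippery (friction about 0.2). Origin: centre of the foot's underside, z towards the tip. One of eight alike.
- squeegee: Bystander: aluminium squeegee bar with a rubber blade, 180 mm long (its y), 36 mm high with two small black knobs on top up to 48 mm. Origin: centre of its underside. Leave alone.
- jar: Bystander: closed amber glass jar, 60 mm diameter, 85 mm high, white cap. Origin: centre of its underside. Leave alone.
- tape: Bystander: roll of amber tape lying flat, 90 mm diameter, 25 mm high. Origin: centre of its underside. Leave alone.
Not all that is in view belongs to the job. Leave any red look-alike of the bin alone.

How it is judged:
On the way:
1. the held cup is tipped past 80 degrees with its mouth over the bin (angle between cup's own z axis and vertical above 1.4 rad and horizontal distance between cup_rim and bin below 0.09 m and z of cup_rim in the frame of bin above 0.04 m).
At the end, for the whole second after the job is handed in: All eight pillars lie in the bin; the bin is flat on the rack's deck in the free space, front edge within 5 mm of the lip, edges within 5 mm of the deck, square within 0.08 rad; the cup stands upright on the bench (tilt below 0.08 rad); cup and bin at rest (x of pillar0 in the frame of bin between -0.06 and 0.06 m and y of pillar0 in the frame of bin between -0.034 and 0.034 m and z of pillar0 in the frame of bin between 0 and 0.06 m and x of pillar1 in the frame of bin between -0.06 and 0.06 m and y of pillar1 in the frame of bin between -0.034 and 0.034 m and z of pillar1 in the frame of bin between 0 and 0.06 m and x of pillar2 in the frame of bin between -0.06 and 0.06 m and y of pillar2 in the frame of bin between -0.034 and 0.034 m and z of pillar2 in the frame of bin between 0 and 0.06 m and x of pillar3 in the frame of bin between -0.06 and 0.06 m and y of pillar3 in the frame of bin between -0.034 and 0.034 m and z of pillar3 in the frame of bin between 0 and 0.06 m and x of pillar4 in the frame of bin between -0.06 and 0.06 m and y of pillar4 in the frame of bin between -0.034 and 0.034 m and z of pillar4 in the frame of bin between 0 and 0.06 m and x of pillar5 in the frame of bin between -0.06 and 0.06 m and y of pillar5 in the frame of bin between -0.034 and 0.034 m and z of pillar5 in the frame of bin between 0 and 0.06 m and x of pillar6 in the frame of bin between -0.06 and 0.06 m and y of pillar6 in the frame of bin between -0.034 and 0.034 m and z of pillar6 in the frame of bin between 0 and 0.06 m and x of pillar7 in the frame of bin between -0.06 and 0.06 m and y of pillar7 in the frame of bin between -0.034 and 0.034 m and z of pillar7 in the frame of bin between 0 and 0.06 m and x of bin_front in the frame of rack between -0.069 and -0.06 m and z of bin_front in the frame of rack between 0.038 and 0.047 m and z of bin_rear in the frame of rack between 0.0790424 and 0.0880424 m and x of bin_rear in the frame of rack between 0.0417631 and 0.0527631 m and y of bin_front in the frame of rack between -0.136 and 0.06 m and y of bin_rear in the frame of rack between -0.136 and 0.06 m and angle between the y axis of bin and the y axis of rack, either way round below 0.08 rad and angle between cup's own z axis and vertical below 0.08 rad and height (world z) of cup between -0.004 and 0.006 m and linear speed of each of cup, bin below 0.02 m/s); the robot touches nothing.
It fails at once if a bystander (squeegee, jar or tape roll) was moved more than 30 mm (distance of any of squeegee, jar, tape from where it was at the start of the episode above 0.03 m).
It fails at once if the bin was banged on the rack (more than 60 N) (contact force between bin and rack above 60 N).
It also fails if it takes over 69 s, if anything falls off the work surface, if the arm or the gripper's body presses on something with over 40 N, if the wrist force passes 120 N, or if a joint passes its speed limit or range.

## Working session

There is one attempt and no reset: what is moved stays moved. The work goes in short steps, Python scripts to look and compute and a shell command to move; the robot and the scene stay as the last step left them, time stands still between calls to the robot, and variables do not carry over. Pictures are saved under pics/ and viewed, at most 10 in all, crops included, and the job is handed in when it is done.

```bash
ls -la; mkdir -p pics; cat > h.py <<'E'
import numpy as np, cv2
from cell import manip
def shot(n,name):
    m=manip.camera_model(n); p,d=manip.camera(n)
    cv2.imwrite(f'pics/{name}.png',p[:,:,::-1]); np.savez(f'pics/{name}.npz',p=p,d=d,**{k:np.array(v) for k,v in m.items()})
    return p,d,m
def load(name): return dict(np.load(f'pics/{name}.npz'))
def cloud(z):
    K=np.array([[z['fx'],0,z['cx']],[0,z['fy'],z['cy']],[0,0,1]],float)
    v,u=np.mgrid[:480,:640]; uv=np.stack([u,v],-1).reshape(-1,1,2).astype(float)
    s=cv2.undistortPoints(uv,K,np.array([float(z['k1']),0,0,0])).reshape(480,640,2)
    d=z['d']; P=np.dstack([s*d[...,None],d])
    return P@z['T'][:3,:3].T+z['T'][:3,3]
E
python3 - <<'E'
from h import *
s=manip.sense(); print(s)
for n in('top','scene'): 
    p,d,m=shot(n,n+'0'); print(n,m)
E
python3 -m handwheel --help | head -40
```

```text
total 12
drwxr-xr-x  3 agent agent 4096 Dec  2 05:36 .
drwxr-xr-x 23 root  root  4096 Dec  2 05:36 ..
drwxr-xr-x  2 agent agent 4096 Dec  2 05:36 pics
{'clock': 0.0, 'qpos': array([ 1.31397961e+00,  4.23861342e-01,  1.63068991e+00, -1.00925186e-05,
        1.08860755e+00, -1.90004972e-02]), 'joint_velocities': array([-0.00260006, -0.00046817, -0.0003168 ,  0.00149076, -0.00149139,
        0.00132858]), 'tau': array([-5.72429308e-04, -5.57380986e+01, -2.81738108e+01,  8.28247244e-05,
        7.24482947e-03, -8.54563353e-06]), 'ee_pos': array([0.14707618, 0.60688226, 0.23053293]), 'tcp_rot': array([[-9.71855849e-01,  2.35576012e-01, -3.89157951e-04],
       [ 2.35576333e-01,  9.71854665e-01, -1.51705594e-03],
       [ 2.08229828e-05, -1.56603609e-03, -9.99998774e-01]]), 'contact_force': array([0.50494132, 0.13732996, 0.10466383]), 'wrist_torque': array([0.03787177, 0.00590853, 0.0102181 ]), 'gripper_force': 0.0, 'width': 0.9988042005626048}
top {'fx': 507.22449127504984, 'fy': 507.22449127504984, 'cx': 322.03626025250384, 'cy': 239.7848196508553, 'k1': -0.05424465144169577, 'T': array([[-0.02499493, -0.98092828,  0.19275622,  0.37042139],
       [-0.9996701 ,  0.02338543, -0.01062092, -0.05690006],
       [ 0.00591067, -0.1929581 , -0.9811892 ,  0.9286255 ],
       [ 0.        ,  0.        ,  0.        ,  1.        ]])}
scene {'fx': 493.2699078941943, 'fy': 493.2699078941943, 'cx': 322.69489061565474, 'cy': 235.75000311815432, 'k1': -0.126062292478977, 'T': array([[-0.19232771,  0.63068739, -0.75182675,  1.20916552],
       [ 0.9812645 ,  0.11469549, -0.15480609,  0.09508263],
       [-0.01140311, -0.7675144 , -0.64093027,  0.63682533],
       [ 0.        ,  0.        ,  0.        ,  1.        ]])}invalid input
```

View pics/top0.png

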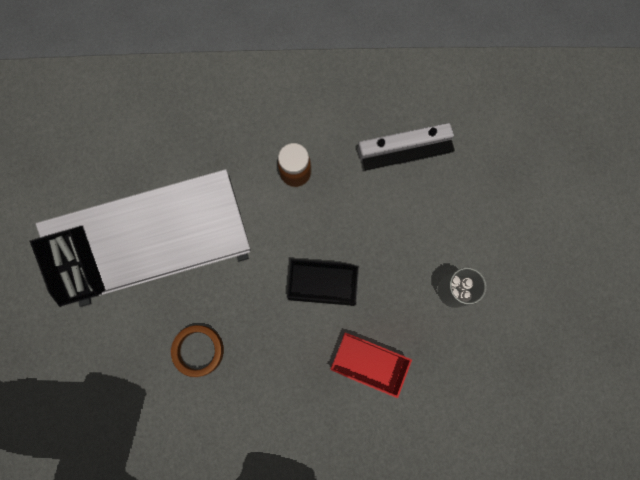

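View pics/scene0.png

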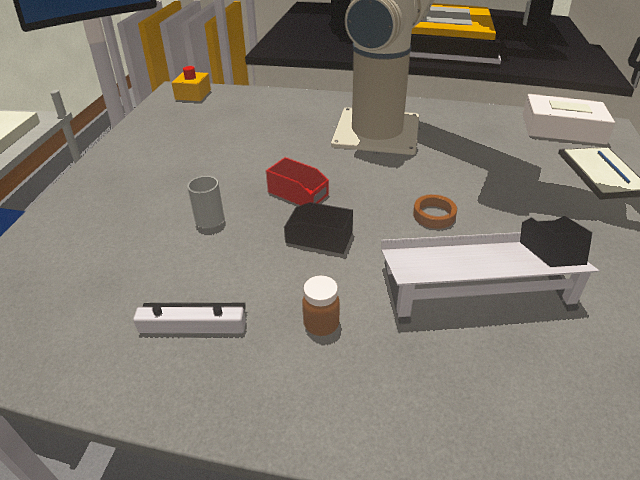

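Top view: black bin at (322,282), cup with pillars at (467,286), rack with the fixed bin on its left end at (67,265). Bin candidates are the black one on the bench (322,282), the red look-alike (370,363) and the fixed bin (67,265). I choose (322,282). The scene view shows the lip on the robot side of the rack. Next I'll measure, and crop the bin to check the choice.

```bash
cat > meas.py <<'E'
from h import *
z=load('top0'); P=cloud(z)
def box(u0,u1,v0,v1): return P[v0:v1,u0:u1]
def rep(n,q,zl,zh):
    q=q.reshape(-1,3); q=q[(q[:,2]>zl)&(q[:,2]<zh)]
    (c,s,a)=cv2.minAreaRect(q[:,:2].astype(np.float32)*1000)
    print(n,len(q),'rect c',np.round(c,1),'size',np.round(s,1),'ang',round(a,1),'zmax',q[:,2].max().round(4),cv2.boxPoints((c,s,a)).round(0).tolist())
rep('bin rim',box(275,370,245,318),.035,.09)
rep('bin top',box(275,370,245,318),.052,.09)
rep('cup',box(425,500,255,315),.07,.12)
rep('jar',box(265,325,130,200),.07,.12)
rep('sqg',box(345,470,110,180),.028,.06)
rep('tape',box(160,235,315,385),.015,.05)
rep('red',box(320,420,320,405),.03,.09)
q=box(20,260,160,315).reshape(-1,3); 
rep('rack',q,.03,.2)
# deck plane
d=box(120,225,190,260).reshape(-1,3); d=d[d[:,2]>.04]
A=np.c_[d[:,:2],np.ones(len(d))]; co=np.linalg.lstsq(A,d[:,2],rcond=None)[0]
for _ in range(3):
    r=np.abs(A@co-d[:,2]); m=r<.004; co=np.linalg.lstsq(A[m],d[m,2],rcond=None)[0]
print('deck plane',co,'slope',np.degrees(np.arctan(np.hypot(*co[:2]))),'yaw',np.degrees(np.arctan2(co[1],co[0])))
b=box(120,225,300,330).reshape(-1,3);print('bench z',np.median(b[:,2]))
E
python3 meas.py
python3 - <<'E'
import cv2
a=cv2.imread('pics/top0.png')[235:325,265:515]; cv2.imwrite('pics/crop1.png',cv2.convertScaleAbs(cv2.resize(a,None,fx=3.2,fy=3.2,interpolation=2),alpha=2.2,beta=10))
E
```

```text
bin rim 569 rect c [470.2 -67.1] size [120.9  68.5] ang 83.8 zmax 0.0613 [[430.0, -124.0], [498.0, -131.0], [511.0, -11.0], [443.0, -3.0]]
bin top 306 rect c [471.2 -57.1] size [100.5  68.4] ang 83.7 zmax 0.0613 [[432.0, -103.0], [500.0, -111.0], [511.0, -11.0], [443.0, -3.0]]
cup 432 rect c [ 451.3 -307.1] size [62.6 60.3] ang 87.5 zmax 0.0937 [[420.0, -337.0], [480.0, -340.0], [483.0, -277.0], [423.0, -274.0]]
jar 741 rect c [685.8 -19.6] size [51.2 52.8] ang 89.4 zmax 0.0897 [[659.0, -45.0], [712.0, -45.0], [712.0, 6.0], [660.0, 6.0]]
sqg 1473 rect c [ 735.1 -229.3] size [ 31.4 180.9] ang 11.5 zmax 0.0508 [[702.0, -144.0], [738.0, -321.0], [768.0, -315.0], [733.0, -138.0]]
tape 1038 rect c [356.3 159.1] size [87.8 88.2] ang 25.7 zmax 0.0291 [[298.0, 180.0], [336.0, 100.0], [415.0, 138.0], [377.0, 218.0]]
red 568 rect c [ 326.2 -142.4] size [121.7  68.4] ang 66.2 zmax 0.0631 [[270.0, -184.0], [333.0, -212.0], [382.0, -101.0], [319.0, -73.0]]
rack 17594 rect c [547.8 242.1] size [150.9 340.5] ang 15.3 zmax 0.1399 [[430.0, 386.0], [520.0, 58.0], [666.0, 98.0], [576.0, 426.0]]
deck plane [ 0.32624208  0.08076127 -0.13401691] slope 18.576965558979932 yaw 13.90405769126935
bench z -0.00027349569403373186
```

View pics/crop1.png

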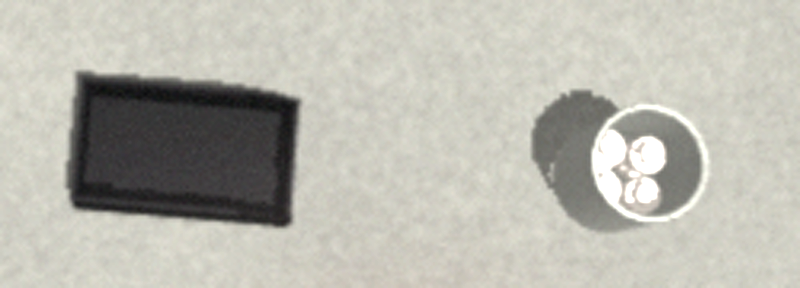

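The crop confirms it: black bin, low front end on the right (crop 290,160), back wall on the left (80,140). The cup, at (650,162) in the crop, holds white pillars. The rows only shift and roll, so I need to know what happens to the tool's tilt at the edge of reach. I'll test that in free air.

```bash
python3 -m handwheel '0 6 0 0 8.5;0 6 0 0 8.5;0 6 0 0 8.5;0 6 0 0 8.5;0 6 0 0 8.5;0 6 0 0 8.5;0 6 0 0 8.5;0 6 0 0 8.5;0 6 0 0 8.5;0 0 0 0 8.5'; python3 -c "
from h import *
s=manip.sense();print(s['clock'],s['qpos'].round(3),s['ee_pos'].round(3));print(s['tcp_rot'].round(3))"
```

```text
clock: 1.35
ee_pos: [0.247, 1.0187, 0.2121]
tcp_rot: [[-0.972, 0.235, 0.017], [0.236, 0.969, 0.069], [0.0, 0.071, -0.998]]
contact_force: [-0.2, 0.3, 0.5]
width: 0.996
gripper_force: 0.0
1.35 [ 1.321e+00  1.263e+00  8.800e-02  1.000e-03  1.719e+00 -1.100e-02] [0.247 1.019 0.212]
[[-0.972  0.235  0.017]
 [ 0.236  0.969  0.069]
 [ 0.     0.071 -0.998]]
```

It does tilt at the limit (about 1° per row). I'll keep pushing to see the rate.

```bash
cat > st.py <<'E'
from h import *
s=manip.sense();t=s['tcp_rot'][:,2];p=s['ee_pos']
print(s['clock'],'q',s['qpos'].round(3).tolist(),'p',p.round(4).tolist(),'r,az',np.hypot(*p[:2]).round(3),np.degrees(np.arctan2(p[1],p[0])).round(1),'lean',np.degrees(np.arccos(-t[2])).round(1),'toward',np.degrees(np.arctan2(t[1],t[0])).round(1));print(s['tcp_rot'].round(3).tolist())
E
python3 -m handwheel '0 6.2 0 0 8.5;0 6.2 0 0 8.5;0 6.2 0 0 8.5;0 6.2 0 0 8.5;0 6.2 0 0 8.5;0 6.2 0 0 8.5;0 6.2 0 0 8.5;0 6.2 0 0 8.5;0 6.2 0 0 8.5;0 6.2 0 0 8.5' >/dev/null; python3 st.py
```

```text
2.6 q [1.321, 1.234, 0.087, 0.005, 1.35, -0.012] p [0.2726, 1.1244, 0.275] r,az 1.157 76.4 lean 26.9 toward 76.4
[[-0.972, 0.21, 0.107], [0.236, 0.866, 0.44], [-0.0, 0.453, -0.891]]
```

```bash
python3 -m handwheel '0 6.2 0 0 8.5;0 6.2 0 0 8.5;0 6.2 0 0 8.5;0 6.2 0 0 8.5;0 6.2 0 0 8.5;0 6.2 0 0 8.5;0 6.2 0 0 8.5;0 6.2 0 0 8.5;0 6.2 0 0 8.5;0 6.2 0 0 8.5' >/dev/null; python3 st.py
```

```text
3.85 q [1.321, 1.074, 0.087, 0.01, 1.153, -0.012] p [0.2809, 1.1588, 0.4994] r,az 1.192 76.4 lean 47.4 toward 76.4
[[-0.972, 0.159, 0.174], [0.236, 0.657, 0.716], [-0.0, 0.737, -0.676]]
```

```bash
cat > kin.py <<'E'
import numpy as np
from scipy.spatial.transform import Rotation as Ro
from scipy.optimize import least_squares
D=[([1.31397961,.423861342,1.63068991,0,1.08860755,-.0190],[.14707618,.60688226,.23053293]),
([1.321,1.263,.088,.001,1.719,-.011],[.247,1.0187,.2121]),
([1.321,1.234,.087,.005,1.35,-.012],[.2726,1.1244,.275]),
([1.321,1.074,.087,.010,1.153,-.012],[.2809,1.1588,.4994])]
def fk(q,k):
    r0,h,L1,L2,a,d=k
    R1=Ro.from_euler('z',q[0]); R2=R1*Ro.from_euler('y',q[1]); R3=R2*Ro.from_euler('y',q[2])
    R5=R3*Ro.from_euler('ZY',[q[3],q[4]]); R6=R5*Ro.from_euler('z',q[5])
    p=np.array([0,0,h])+R1.apply([r0,0,0])+R2.apply([0,0,L1])+R3.apply([a,0,L2])+R5.apply([0,0,d])
    return p,R6.as_matrix()
def fit():
    f=lambda k:np.concatenate([fk(q,k)[0]-p for q,p in D]+[1e-4*(np.array(k)-[0,.36,.48,.48,0,.33])])
    return least_squares(f,[0,.36,.48,.48,0,.33]).x
K=fit()
lo=np.array([-3,-.9,.09,-1.31,.11,-2.54]);hi=np.array([3,2.11,2.58,4.45,2.69,2.54])
def ik(p,R,q0):
    def f(q):
        pp,RR=fk(q,K); return np.concatenate([(pp-p)*5,Ro.from_matrix(RR.T@R).as_rotvec()])
    s=least_squares(f,np.clip(q0,lo+.01,hi-.01),bounds=(lo,hi)); return s.x,np.abs(s.fun).max()
if __name__=='__main__':
    print(K.round(4)); print([ (fk(q,K)[0]-p).round(4).tolist() for q,p in D]); print(fk(D[0][0],K)[1].round(3).tolist())
E
python3 kin.py
```

```text
[-0.0028  0.3101  0.5654  0.4856  0.0745  0.3031]
[[0.0115, -0.003, 0.0], [0.0117, -0.0034, 0.0001], [0.012, -0.0028, -0.0004], [0.0112, -0.0027, 0.0002]]
[[-0.236, -0.972, -0.0], [-0.972, 0.236, -0.002], [0.002, 0.0, -1.0]]
```

```bash
cat > patch.py <<'E'
s=open('kin.py').read()
s=s.replace("r0,h,L1,L2,a,d=k","r0,h,L1,L2,a,d,b=k").replace("apply([r0,0,0])","apply([r0,b,0])").replace("return p,R6.as_matrix()","return p,(R6*Ro.from_euler('z',np.pi/2)).as_matrix()").replace("0,.33]","0,.33,0]")
open('kin.py','w').write(s)
E
python3 patch.py; python3 kin.py
cat > plan1.py <<'E'
from kin import *
def tv(th,az): th,az=np.radians([th,az]); return np.array([np.sin(th)*np.cos(az),np.sin(th)*np.sin(az),-np.cos(th)])
def frame(t,sgn):
    y=np.cross([0,0,1],t); y*=sgn/np.linalg.norm(y); return np.c_[np.cross(y,t),y,t]
if __name__=='__main__':
  qc=np.array([1.321,1.0,.1,.01,1.1,0])
  C=np.array([.451,-.307,0]); B=np.array([.470,-.067,0]); bx=np.array([np.cos(np.radians(83.8)),np.sin(np.radians(83.8)),0])
  for th,az in((58,77),(52,77)):
    t=tv(th,az)
    for sg in(1,-1):
        R=frame(t,sg); hg=.055
        g=C+[0,0,hg]+.019*t
        P180=R@np.diag([-1,-1,1.]); u=P180[:,:]@(R.T@[0,0,1]); M=B+.015*bx+[0,0,.094]; G=M-.035*u+.019*t
        for n,p,RR in(('pre',g-.15*t,R),('grasp',g,R),('lift',g+[0,0,.15],R),('pour',G,P180),('pourhi',G+[0,0,.12],P180),('mid',[.4,.3,.4],R)):
            best=min((ik(np.array(p),RR,np.array([a,.6,1.5,w,1.2,s])) for a in(-.6,.3) for w in(-.8,0,.8,1.6,3) for s in(-1.5,0,1.5)),key=lambda x:x[1])
            print(th,sg,n,np.round(p,3),best[0].round(2),best[1].round(3))
E
python3 plan1.py
```

```text
[-0.0022  0.3104  0.5649  0.4855  0.0756  0.3021  0.012 ]
[[-0.0001, 0.0, -0.0], [0.0002, -0.0001, 0.0003], [0.0004, 0.0001, -0.0003], [-0.0005, 0.0001, 0.0]]
[[-0.972, 0.236, -0.0], [0.236, 0.972, -0.002], [0.0, -0.002, -1.0]]
58 1 pre [ 0.426 -0.415  0.124] [-1.08  0.91  1.38  0.6   1.71  2.1 ] 0.0
58 1 grasp [ 0.455 -0.291  0.045] [-0.96  0.94  1.59  0.69  1.46  2.02] 0.0
58 1 lift [ 0.455 -0.291  0.195] [-0.96  0.71  1.61  0.69  1.63  2.15] 0.0
58 1 pour [ 0.482 -0.006  0.099] [-0.57  0.72  2.01  1.04  1.19 -1.15] 0.0
58 1 pourhi [ 0.482 -0.006  0.219] [-0.57  0.48  2.    0.97  1.32 -0.94] 0.0
58 1 mid [0.4 0.3 0.4] [ 0.07 -0.01  2.23  1.36  1.06  2.54] 0.104
58 -1 pre [ 0.426 -0.415  0.124] [-1.08  0.91  1.38  0.6   1.71 -1.05] 0.0
58 -1 grasp [ 0.455 -0.291  0.045] [-0.96  0.94  1.59  0.69  1.46 -1.12] 0.0
58 -1 lift [ 0.455 -0.291  0.195] [-0.96  0.71  1.61  0.69  1.63 -0.99] 0.0
58 -1 pour [ 0.482 -0.006  0.099] [-0.57  0.72  2.01  1.04  1.19  1.99] 0.0
58 -1 pourhi [ 0.482 -0.006  0.219] [-0.57  0.48  2.    0.97  1.32  2.2 ] 0.0
58 -1 mid [0.4 0.3 0.4] [ 0.11 -0.05  2.16  1.
[... 211 characters left out ...]
0.66  1.63  0.64  1.55  2.18] 0.0
52 1 pour [ 0.483 -0.004  0.091] [-0.53  0.68  2.03  1.01  1.09 -1.1 ] 0.0
52 1 pourhi [ 0.483 -0.004  0.211] [-0.53  0.44  2.01  0.92  1.24 -0.88] 0.0
52 1 mid [0.4 0.3 0.4] [ 0.09 -0.02  2.22  1.33  1.02  2.54] 0.166
52 -1 pre [ 0.428 -0.408  0.136] [-1.06  0.83  1.43  0.56  1.62 -1.02] 0.0
52 -1 grasp [ 0.454 -0.292  0.043] [-0.94  0.89  1.63  0.66  1.37 -1.1 ] 0.0
52 -1 lift [ 0.454 -0.292  0.193] [-0.94  0.66  1.63  0.64  1.55 -0.96] 0.0
52 -1 pour [ 0.483 -0.004  0.091] [-0.53  0.68  2.03  1.01  1.09  2.04] 0.0
52 -1 pourhi [ 0.483 -0.004  0.211] [-0.53  0.44  2.01  0.92  1.24  2.27] 0.0
52 -1 mid [0.4 0.3 0.4] [ 0.16 -0.08  2.12  1.06  1.   -0.18] 0.0
```

```bash
python3 -m handwheel '0 6.2 0 0 8.5;0 6.2 0 0 8.5;0 6.2 0 0 8.5;0 6.2 0 0 8.5;0 6.2 0 0 8.5;0 6.2 0 0 8.5;0 0 0 10.5 8.5;0 0 0 10.5 8.5;0 0 0 10.5 8.5;0 0 0 10.5 8.5' >/dev/null; python3 st.py
```

```text
5.1 q [1.32, 0.943, 0.087, 0.013, 1.088, 0.726] p [0.2753, 1.1355, 0.6697] r,az 1.168 76.4 lean 58.6 toward 76.4
[[-0.636, 0.745, 0.201], [0.515, 0.215, 0.83], [0.575, 0.631, -0.52]]
```

```bash
cat > go.py <<'E'
from kin import *
from cell import manip
def chain(R,p0,pts,q0,n=12):
    q=q0;out=[]
    for a,b in zip([p0]+pts[:-1],pts):
        for s in np.linspace(0,1,n+1)[1:]:
            qn,e=ik(a+(b-a)*s,R,q); out.append((e,np.abs(qn-q).max(),qn)); q=qn
        print('at',np.round(b,3),'q',q.round(2),'err',max(o[0] for o in out[-n:]).round(3),'maxstep',max(o[1] for o in out[-n:]).round(2))
    return q
def shift(R,a,b):
    d=R.T@(np.array(b)-a)*100; print('tool shift cm',d.round(2),'len',np.linalg.norm(d).round(1)); return d
E
python3 - <<'E'
from go import *; from plan1 import *
s=manip.sense();R=s['tcp_rot'];p=s['ee_pos'];t=R[:,2];q=s['qpos']
y=R[:,1]; tgt=frame(t,-1); 
roll=np.degrees(Ro.from_matrix(R.T@tgt).as_rotvec()); print('roll to do',roll.round(1))
p1=p-.30*t
C=np.array([.451,-.307,.055]); pre=C+.019*t-.15*t; print('p1',p1,'pre',pre)
q=chain(tgt,p1,[p1],q)
for via in ([], [np.array([.45,.3,.5]),np.array([.42,-.415,.4])]):
    chain(tgt,p1,via+[pre],q,20); a=p1
    for b in via+[pre]: shift(tgt,a,b); a=b
E
```

```text
roll to do [ 0.  -0.  47.7]
p1 [0.21492605 0.88656656 0.82583389] pre [ 0.42464607 -0.41571031  0.12318019]
at [0.215 0.887 0.826] q [1.31 0.33 0.8  0.02 0.99 1.55] err 0.0 maxstep 0.82
at [ 0.425 -0.416  0.123] q [-1.09  0.91  1.38  0.61  1.71 -1.04] err 0.0 maxstep 0.26
tool shift cm [-123.3    51.06  -67.28] len 149.5
at [0.45 0.3  0.5 ] q [ 0.1  -0.08  1.96  1.1   1.14 -0.1 ] err 0.0 maxstep 0.12
at [ 0.42  -0.415  0.4  ] q [-1.09  0.6   1.28  0.68  2.04 -0.79] err 0.0 maxstep 0.09
at [ 0.425 -0.416  0.123] q [-1.09  0.91  1.38  0.61  1.71 -1.04] err 0.0 maxstep 0.02
tool shift cm [-54.61  36.67 -26.99] len 71.1
tool shift cm [-45.07  13.93 -54.73] len 72.3
tool shift cm [-23.62   0.47  14.44] len 27.7
```

```bash
python3 -m handwheel '0 0 -6 9.5 8.5;0 0 -6 9.5 8.5;0 0 -6 9.5 8.5;0 0 -6 9.5 8.5;0 0 -6 9.7 8.5;-3.9 2.62 -1.93 0 8.5;-3.9 2.62 -1.93 0 8.5;-3.9 2.62 -1.93 0 8.5;-3.9 2.62 -1.93 0 8.5;-3.9 2.62 -1.93 0 8.5' >/dev/null; python3 st.py
python3 -m handwheel '-3.9 2.62 -1.93 0 8.5;-3.9 2.62 -1.93 0 8.5;-3.9 2.62 -1.93 0 8.5;-3.9 2.62 -1.93 0 8.5;-3.9 2.62 -1.93 0 8.5;-3.9 2.62 -1.93 0 8.5;-3.9 2.62 -1.93 0 8.5;-3.9 2.62 -1.93 0 8.5;-3.9 2.62 -1.93 0 8.5;-3.7 1.16 -4.5 0 8.5' >/dev/null; python3 st.py
```

```text
6.35 q [1.033, 0.002, 1.429, 0.381, 0.743, 1.109] p [0.3027, 0.6788, 0.7099] r,az 0.743 66.0 lean 58.7 toward 76.3
[[0.108, 0.973, 0.202], [0.508, -0.229, 0.83], [0.854, 0.013, -0.52]]
7.6 q [-0.045, -0.073, 1.955, 1.081, 1.25, -0.191] p [0.4575, 0.2437, 0.4946] r,az 0.518 28.0 lean 58.6 toward 76.4
[[0.109, 0.974, 0.201], [0.51, -0.228, 0.829], [0.853, 0.013, -0.522]]
```

```bash
python3 -m handwheel '-3.75 1.16 -4.6 0 8.5;-3.75 1.16 -4.6 0 8.5;-3.75 1.16 -4.6 0 8.5;-3.75 1.16 -4.6 0 8.5;-3.75 1.16 -4.6 0 8.5;-3.75 1.16 -4.6 0 8.5;-3.75 1.16 -4.6 0 8.5;-3.75 1.16 -4.6 0 8.5;-3.75 1.16 -4.6 0 8.5;-3.75 1.16 -4.6 0 8.5' >/dev/null; python3 st.py
python3 - <<'E'
from go import *; from plan1 import *
s=manip.sense();R=s['tcp_rot'];p=s['ee_pos'];t=R[:,2]
C=np.array([.451,-.307,.055]); pre=C+.019*t-.15*t; shift(R,p,pre)
E
```

```text
8.85 q [-1.032, 0.516, 1.379, 0.715, 1.992, -0.77] p [0.4368, -0.3563, 0.4169] r,az 0.564 -39.2 lean 58.5 toward 76.3
[[0.108, 0.973, 0.202], [0.512, -0.229, 0.828], [0.852, 0.014, -0.523]]
tool shift cm [-28.16  -0.24  10.2 ] len 30.0
```

```bash
python3 -m handwheel '-4.7 0 1.7 0.9 8.5;-4.7 0 1.7 0 8.5;-4.7 0 1.7 0 8.5;-4.7 0 1.7 0 8.5;-4.7 0 1.7 0 8.5;-4.7 0 1.7 0 8.5;0 0 0 0 8.5;0 0 0 0 8.5;0 0 0 0 8.5;0 0 0 0 8.5' >/dev/null; python3 st.py
python3 - <<'E'
from go import *; from h import *
p,d,m=shot('wrist','w1')
P=cloud(load('w1'));q=P.reshape(-1,3)
s=manip.sense();R=s['tcp_rot'];e=s['ee_pos'];t=R[:,2]
q=q[(np.hypot(q[:,0]-.451,q[:,1]+.307)<.05)&(q[:,2]>.02)&(q[:,2]<.11)]
print(len(q),q.min(0),q.max(0))
w=q[(q[:,2]<.08)]
# circle fit on outer wall, radius 31mm
f=lambda c:np.hypot(w[:,0]-c[0],w[:,1]-c[1])-.031
r=least_squares(f,[.451,-.307],loss='soft_l1',f_scale=.002); print('cup',r.x.round(4),np.abs(r.fun).mean())
C=np.array([*r.x,.055]); shift(R,e,C+.019*t); C0=np.array([.451,-.307,.055]); shift(R,e,C0+.019*t)
E
```

```text
10.1 q [-1.085, 0.904, 1.389, 0.606, 1.704, -1.046] p [0.4237, -0.4131, 0.1246] r,az 0.592 -44.3 lean 58.4 toward 76.3
[[0.123, 0.972, 0.202], [0.509, -0.236, 0.828], [0.852, 0.001, -0.523]]
8501 [ 0.42096846 -0.33825147  0.02000145] [ 0.48129587 -0.27578617  0.09199825]
cup [ 0.4514 -0.3072] 0.002052056652064371
tool shift cm [-0.18  0.21 14.84] len 14.8
tool shift cm [-0.18  0.17 14.85] len 14.9
```

View pics/w1.png

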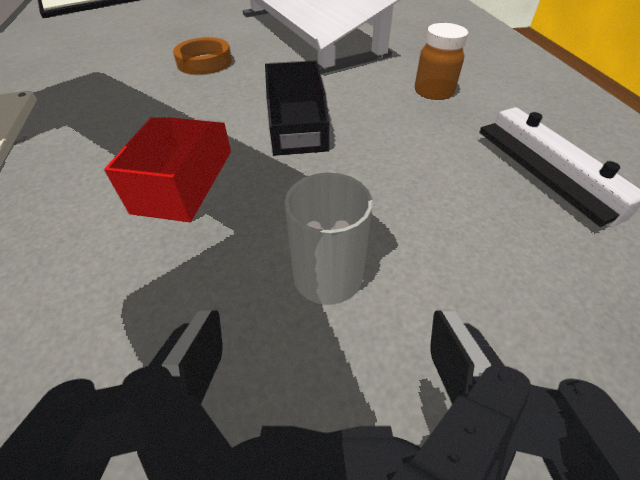

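Wrist view: the cup at (328,240) is centred between the open fingers and the black bin's label faces us at (300,140), so its front is at the -y end. Moving in to grip.

```bash
python3 -m handwheel '0.1 0.2 2.2 0 8.5;0 0 2.2 0 8.5;0 0 2.2 0 8.5;0 0 2.2 0 8.5;0 0 2.2 0 8.5;0 0 2.2 0 8.5;0 0 1.8 0 8.5;0 0 0 0 5.6;0 0 0 0 5.6;0 0 0 0 5.6' 80; python3 st.py
```

```text
clock: 11.4
ee_pos: [0.4556, -0.2891, 0.0456]
tcp_rot: [[0.124, 0.971, 0.202], [0.507, -0.237, 0.828], [0.853, -0.0, -0.522]]
contact_force: [1.2, -0.0, -0.2]
width: 0.714
gripper_force: 86.5
11.4 q [-0.956, 0.939, 1.595, 0.703, 1.462, -1.123] p [0.4556, -0.2891, 0.0456] r,az 0.54 -32.4 lean 58.5 toward 76.3
[[0.124, 0.971, 0.202], [0.507, -0.237, 0.828], [0.853, -0.0, -0.522]]
```

```bash
cat > plan2.py <<'E'
from go import *
s=manip.sense();R0=s['tcp_rot'];p0=s['ee_pos'];q=s['qpos']
C=np.array([.4514,-.3072,0]); m=R0.T@(C+[0,0,.09]-p0); ax=R0.T@[0,0,1]; np.savez('cup.npz',m=m,ax=ax,R0=R0,p0=p0)
rz=lambda a:Ro.from_euler('z',a,degrees=True).as_matrix()
B=np.array([.470,-.067,0]); bx=np.array([np.cos(np.radians(83.8)),np.sin(np.radians(83.8)),0]); by=np.array([-bx[1],bx[0],0])
M=B+.02*bx+by*.004+[0,0,.096]; Mh=M+[0,0,.12]
up=p0+[0,0,.15]; print('m',m*100,'ax',ax)
shift(R0,p0,up); a=Mh-R0@m; shift(R0,up,a)
for d in (10.5,9.5,8): print('roll row',d,(m-rz(d)@m).round(4)*100)
q=chain(R0,p0,[up,a],q)
for z,phis in((Mh,range(10,96,17)),(M,(95,115,135,155,175))):
  for f in phis:
    R=R0@rz(f); q2,e=ik(z-R@m,R,q); print(f,q2.round(2),round(e,3),'step',np.abs(q2-q).max().round(2),'tcp',(z-R@m).round(3)); q=q2
R=R0@rz(95); print('down tool',(R.T@[0,0,-12]).round(2),'u175',(R0@rz(175)@ax).round(2))
E
python3 plan2.py
```

```text
m [ 2.81956296  0.02362031 -3.90625849] ax [ 8.52703969e-01 -1.43032288e-04 -5.22394411e-01]
tool shift cm [12.79 -0.   -7.84] len 15.0
tool shift cm [11.38 -4.54 23.17] len 26.2
roll row 10.5 [ 0.05 -0.51  0.  ]
roll row 9.5 [ 0.04 -0.47  0.  ]
roll row 8 [ 0.03 -0.39 -0.  ]
at [ 0.456 -0.289  0.196] q [-0.96  0.71  1.61  0.7   1.62 -0.99] err 0.0 maxstep 0.02
at [ 0.472 -0.029  0.172] q [-0.62  0.58  2.01  0.97  1.29 -1.04] err 0.0 maxstep 0.04
10 [-0.62  0.58  2.02  0.97  1.29 -0.87] 0.0 step 0.17 tcp [ 0.468 -0.027  0.172]
27 [-0.63  0.56  2.04  0.97  1.28 -0.58] 0.0 step 0.29 tcp [ 0.46  -0.024  0.174]
44 [-0.63  0.55  2.05  0.97  1.28 -0.29] 0.0 step 0.3 tcp [ 0.454 -0.02   0.178]
61 [-0.62  0.53  2.07  0.97  1.28  0.02] 0.0 step 0.3 tcp [ 0.45  -0.015  0.184]
78 [-0.62  0.52  2.07  0.97  1.29  0.32] 0.0 step 0.31 tcp [ 0.449 -0.011  0.191]
95 [-0.61  0.5   2.08  0.97  1.29  0.63] 0.0 step 0.31 tcp [ 0.449 -0.006  0.198]
95 [-0.61  0.76  2.07  1.05  1.16  0.41] 0.0 step 0.26 tcp [ 0.449 -0.006  0.078]
115 [-0.6   0.74  2.07  1.05  1.16  0.78] 0.0 step 0.37 tcp [ 0.453 -0.002  0.086]
135 [-0.59  0.73  2.06  1.06  1.17  1.15] 0.0 step 0.37 tcp [0.459 0.001 0.093]
155 [-0.57  0.72  2.05  1.06  1.18  1.52] 0.0 step 0.37 tcp [0.468 0.001 0.097]
175 [-0.57  0.72  2.03  1.06  1.18  1.88] 0.0 step 0.37 tcp [0.477 0.    0.1  ]
down tool [ 0.89 10.19  6.27] u175 [-0.14 -0.88 -0.45]
```

```bash
python3 -m handwheel '4.26 0 -2.61 0 5.6;4.26 0 -2.61 0 5.6;4.26 0 -2.61 0 5.6;1.9 -0.76 3.86 0 5.6;1.9 -0.76 3.86 0 5.6;1.9 -0.76 3.86 0 5.6;1.9 -0.76 3.86 0 5.6;1.9 -0.76 3.86 0 5.6;1.9 -0.76 3.86 0 5.6;0.04 -0.47 0 9.5 5.6'; python3 -m handwheel '0.04 -0.47 0 9.5 5.6;0.04 -0.47 0 9.5 5.6;0.04 -0.47 0 9.5 5.6;0.04 -0.47 0 9.5 5.6;0.04 -0.47 0 9.5 5.6;0.04 -0.47 0 9.5 5.6;0.04 -0.47 0 9.5 5.6;0.04 -0.47 0 9.5 5.6;0.04 -0.47 0 9.5 5.6;0 0 0 0 5.6' > /dev/null; python3 - <<'E'
from go import *
from h import shot
c=np.load('cup.npz'); s=manip.sense(); R=s['tcp_rot'];p=s['ee_pos']
print(s['clock'],s['width'],s['gripper_force'],'rim',(p+R@c['m']).round(4),'ax',(R@c['ax']).round(3),'down8.5',(R.T@[0,0,-8.5]).round(2))
print('roll',np.degrees(Ro.from_matrix(c['R0'].T@R).as_rotvec()).round(1))
print('target',np.array([.470,-.067,.131])+.02*np.array([.108,.994,0])+.004*np.array([-.994,.108,0]))
shot('scene','s2')
E
```

```text
clock: 12.65
ee_pos: [0.4664, -0.0242, 0.1721]
tcp_rot: [[0.286, 0.938, 0.198], [0.46, -0.316, 0.83], [0.841, -0.146, -0.522]]
contact_force: [-0.3, -0.4, -3.7]
width: 0.714
gripper_force: 87.8
13.9 0.7131759034883771 87.84801565110683 rim [ 0.4676 -0.0463  0.2167] ax [ 0.711 -0.671  0.211] down8.5 [0.62 7.22 4.44]
roll [ 0.  -0.  94.9]
target [ 0.468184 -0.046688  0.131   ]
```

View pics/s2.png

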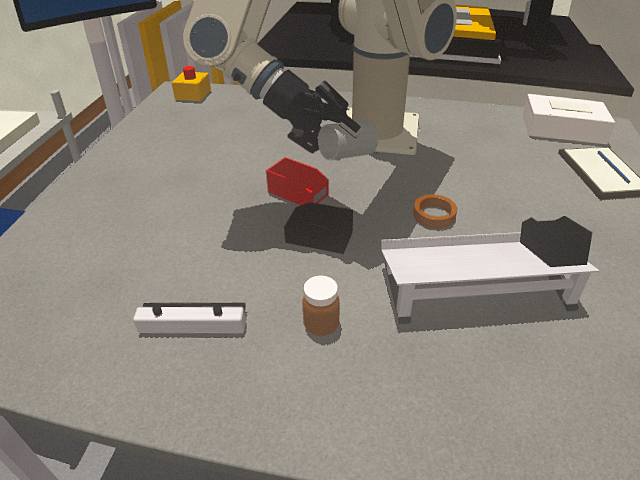

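Scene view: the cup is held tipped at (345,140) over the black bin (320,228), with nothing spilled. Descend and pour.

```bash
python3 -m handwheel '0.31 3.61 2.22 0 5.6;0.31 3.61 2.22 0 5.6;0.08 -0.11 0.235 10 5.6;0.15 -0.12 0.235 10 5.6;0.21 -0.14 0.235 10 5.6;0.27 -0.18 0.235 10 5.6;0.32 -0.22 0.235 10 5.6;0.36 -0.27 0.235 10 5.6;0.40 -0.33 0.235 10 5.6;0.42 -0.39 0.235 10 5.6'; python3 -m handwheel '0 0 0 0 5.6;0 0 0 0 5.6;0 0 0 0 5.6;0 0 0 0 5.6;0 0 0 0 5.6;0 0 0 0 5.6;0 0 0 0 5.6;0 0 0 0 5.6;0 0 0 0 5.6;0 0 0 0 5.6' | grep force; python3 - <<'E'
from go import *
from h import shot
c=np.load('cup.npz'); s=manip.sense(); R=s['tcp_rot'];p=s['ee_pos']
print(s['clock'],s['width'],s['gripper_force'],'rim',(p+R@c['m']).round(4),'ax',(R@c['ax']).round(3))
print('q',s['qpos'].round(2),'up10',(R.T@[0,0,10]).round(2))
shot('wrist','w3')
E
```

```text
clock: 15.2
ee_pos: [0.4768, 0.0011, 0.0987]
tcp_rot: [[-0.041, -0.979, 0.201], [-0.525, 0.193, 0.829], [-0.85, -0.072, -0.522]]
contact_force: [-0.4, 0.6, -1.8]
width: 0.711
gripper_force: 88.2
contact_force: [0.4, -0.9, -1.2]
gripper_force: 88.3
16.45 0.7118875334705087 88.27908620238304 rim [ 0.4673 -0.0456  0.0954] ax [-0.138 -0.881 -0.452]
q [-0.56  0.72  2.03  1.06  1.18  1.88] up10 [-8.5  -0.73 -5.21]
```

View pics/w3.png

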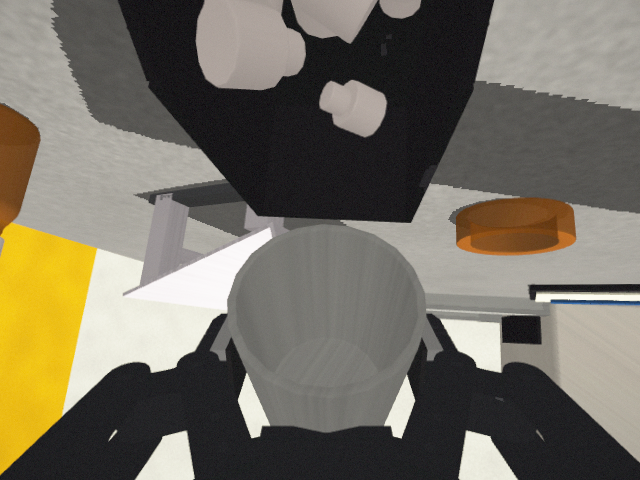

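Wrist view: the cup is empty (bottom visible at 320,370) and the pillars lie in the bin above. Lift, roll back.

```bash
python3 -m handwheel '-4.7 -0.4 -2.9 0 5.6;-4.7 -0.4 -2.9 0 5.6;0 0 0 -10.5 5.6;0 0 0 -10.5 5.6;0 0 0 -10.5 5.6;0 0 0 -10.5 5.6;0 0 0 -10.5 5.6;0 0 0 -10.5 5.6;0 0 0 -10.5 5.6;0 0 0 -10.5 5.6' >/dev/null;  python3 -m handwheel '0 0 0 -10.1 5.6;0 0 0 -10.1 5.6;0 0 0 -10.1 5.6;0 0 0 -10.1 5.6;0 0 0 -10.1 5.6;0 0 0 -10.1 5.6;0 0 0 -10.1 5.6;0 0 0 -10.1 5.6;0 0 0 -10.1 5.6;0 0 0 0 5.6' >/dev/null; python3 - <<'E'
from go import *
from h import *
c=np.load('cup.npz'); s=manip.sense(); R=s['tcp_rot'];p=s['ee_pos']
print(s['clock'],s['width'],p,'rim',(p+R@c['m']).round(4),'ax',(R@c['ax']).round(4))
over=c['p0']+[0,0,.12]; shift(R,p,over); shift(R,over,c['p0'])
shot('top','t3'); z=load('t3'); P=cloud(z); b=P[245:318,275:370].reshape(-1,3)
k=np.array([(np.ptp(z['p'][v,u].astype(int))<40)&(z['p'][v,u].min()>90) for v in range(245,318) for u in range(275,370)])
print('white pts',k.sum(), b[k].min(0),b[k].max(0))
r=b[(b[:,2]>.035)&(b[:,2]<.075)]; print(cv2.minAreaRect(r[:,:2].astype(np.float32)*1000))
cv2.imwrite('pics/t3c.png',cv2.convertScaleAbs(cv2.resize(z['p'][225:325,255:515,::-1],None,fx=3,fy=3),alpha=1.6))
E
```

```text
19.0 0.7104811041784798 [0.47614068 0.00132402 0.20972726] rim [ 0.4721 -0.0169  0.2542] ax [ 0.0037 -0.0021  1.    ]
tool shift cm [-18.71   4.93 -22.2 ] len 29.4
tool shift cm [-10.24   0.05   6.26] len 12.0
white pts 475 [ 0.37042139 -0.05690006  0.16465862] [0.50050113 0.00538064 0.9286255 ]
((470.78546142578125, -61.002418518066406), (33.17361068725586, 68.4483413696289), 84.09971618652344)
```

View pics/t3c.png

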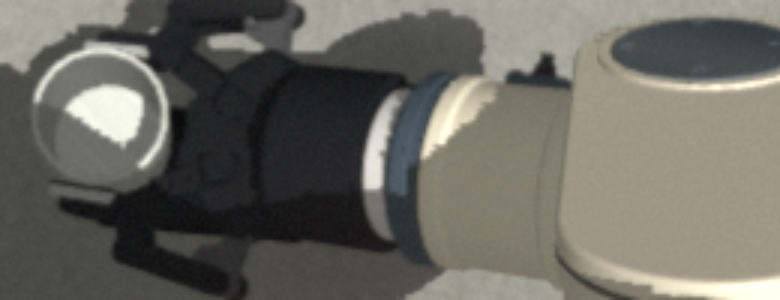

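Top crop: the upright cup in the gripper is empty, showing only a light patch on its floor at (110,110). The bin is hidden under the arm, so I'll check it later. Put the cup back at its place.

```bash
python3 -m handwheel '-3.12 0.82 -3.7 0 5.6;-3.12 0.82 -3.7 0 5.6;-3.12 0.82 -3.7 0 5.6;-3.12 0.82 -3.7 0 5.6;-3.12 0.82 -3.7 0 5.6;-3.12 0.82 -3.7 0 5.6;-2.3 0 1.4 0 5.6;-2.3 0 1.4 0 5.6;-2.3 0 1.4 0 5.6;-2.1 0 1.3 0 5.6' >/dev/null;  python3 - <<'E'
from go import *
c=np.load('cup.npz'); s=manip.sense(); R=s['tcp_rot'];p=s['ee_pos']
print(s['clock'],s['width'],s['contact_force'],p,'cup z',(p+R@(c['m']-.09*c['ax'])).round(4),'ax',(R@c['ax']).round(4))
shift(R,p,c['p0'])
E
```

```text
20.3 0.7143863586082445 [-0.74914133  0.79992738 -2.14369944] [ 0.45546481 -0.28905425  0.05905372] cup z [ 0.451  -0.307   0.0135] ax [ 0.0058 -0.0029  1.    ]
tool shift cm [-1.15  0.02  0.7 ] len 1.4
```

```bash
python3 -m handwheel '-0.4 0 0.25 0 5.6;-0.4 0 0.25 0 5.6;-0.3 0 0.18 0 5.6;0 0 0 0 5.6;0 0 0 0 8.5;0 0 0 0 8.5;0 0 0 0 8.5;0 0 -1 0 8.5;0 0 -3 0 8.5;0 0 -5 0 8.5';  python3 - <<'E'
from go import *
from h import *
s=manip.sense(); R=s['tcp_rot'];p=s['ee_pos']; print(s['clock'],p,R.round(3).tolist(),s['qpos'].round(2))
shot('top','t4'); z=load('t4'); P=cloud(z)
q=P[245:325,425:510].reshape(-1,3); q=q[(q[:,2]>.08)&(q[:,2]<.1)]; print('cup rim',len(q),cv2.minAreaRect(q[:,:2].astype(np.float32)*1000),q[:,2].max())
r=P[245:318,275:370].reshape(-1,3);r=r[(r[:,2]>.035)&(r[:,2]<.075)]; print(cv2.minAreaRect(r[:,:2].astype(np.float32)*1000))
E
```

```text
clock: 21.55
ee_pos: [0.437, -0.3636, 0.0944]
tcp_rot: [[0.127, 0.972, 0.199], [0.504, -0.236, 0.831], [0.854, -0.005, -0.52]]
contact_force: [0.6, -1.0, 0.2]
width: 0.995
gripper_force: 0.0
21.55 [ 0.43699818 -0.36359655  0.0944394 ] [[0.127, 0.972, 0.199], [0.504, -0.236, 0.831], [0.854, -0.005, -0.52]] [-1.04  0.91  1.48  0.64  1.61 -1.07]
cup rim 302 ((428.04156494140625, -318.2418212890625), (112.45596313476562, 62.71708297729492), 20.176849365234375) 0.09996441984858506
((469.9698181152344, -67.13492584228516), (120.65028381347656, 68.38924407958984), 83.66088104248047)
```

View pics/t4.png

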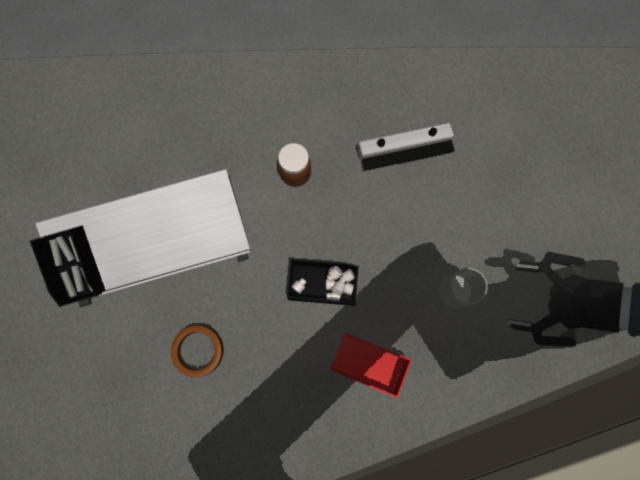

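Top view: all the pillars are in the black bin, a cluster at (340,283) and one at (299,286). The cup stands at (463,287) and nothing else has moved. To get the tool vertical again I need a push at the opposite azimuth, so I'll check the scene depth there for obstacles.

```bash
python3 - <<'E'
from h import *
for n in('scene0','top0'):
    P=cloud(load(n)); d=load(n)['d']; q=P[d>0]
    q=q[(q[:,2]>.06)&(q[:,0]<.5)&(q[:,1]<-.38)&(q[:,0]>-1.3)]
    g={}
    for a in q: g.setdefault((round(a[0]*5)/5,round(a[1]*5)/5),[]).append(a[2])
    print(n,{k:(len(v),round(min(v),2),round(max(v),2)) for k,v in sorted(g.items()) if len(v)>20})
E
python3 - <<'E'
import sys; sys.path.insert(0,'.')
from go import *; from plan1 import tv,frame
# vertical tool feasibility: picking bin, placing
s=manip.sense();q=s['qpos'];R=s['tcp_rot'];p=s['ee_pos']
for az in(-104,-95,-85,-75):
    a=np.radians(az); 
    for r in(.65,.75,.8,.85):
        t=np.array([r*np.cos(a),r*np.sin(a),.35]); b=min((ik(t,R,np.array([a+o,.8,.8,w,2,s6])) for o in(-.3,.3) for w in(-.7,0,.7) for s6 in (-2,-1,0,1,2)),key=lambda x:x[1]); print(az,r,b[0].round(2),b[1].round(3))
E
```

```text
scene0 {(-1.0, -2.0): (121, np.float64(0.06), np.float64(0.13)), (-1.0, -1.2): (23, np.float64(0.06), np.float64(0.07)), (-1.0, -1.0): (146, np.float64(0.06), np.float64(0.07)), (-1.0, -0.8): (112, np.float64(0.06), np.float64(0.08)), (-1.0, -0.6): (37, np.float64(0.06), np.float64(0.08)), (-0.8, -2.0): (102, np.float64(0.06), np.float64(0.14)), (-0.8, -1.2): (115, np.float64(0.06), np.float64(0.08)), (-0.8, -1.0): (269, np.float64(0.06), np.float64(0.07)), (-0.8, -0.8): (202, np.float64(0.06), np.float64(0.08)), (-0.6, -1.2): (149, np.float64(0.06), np.float64(0.11)), (-0.6, -1.0): (87, np.float64(0.06), np.float64(0.07)), (-0.6, -0.8): (125, np.float64(0.06), np.float64(0.17)), (-0.6, -0.6): (244, np.float64(0.06), np.float64(0.17)), (-0.4, -1.0): (970, np.float64(0.06), np.float64(0.26)), (-0.4, -0.8): (312, np.float64(0.2), np.float64(0.25)), (-0.2, -1.2): (1022, np.float64(0.2), np.float64(0.31)), (-0.2, -1.0): (1117, np.float64(0.11), np.float64(0.29)), (-0.2, -0.6): (281, np.float64(0.06), np.float64(0.09)), (0.2, -1.0): (941, np.float64(0.06), np.float64(0.09)), (0.2, -0.8): 
[... 292 characters left out ...]
13 -0.03  2.69 -1.6 ] 0.11
-104 0.85 [-1.83  1.23  0.09 -0.02  2.64 -1.6 ] 0.247
-95 0.65 [-1.72  0.89  0.84  0.13  2.41 -1.43] 0.0
-95 0.75 [-1.71  1.15  0.33  0.2   2.67 -1.34] 0.0
-95 0.8 [-1.71  1.23  0.12  0.25  2.69 -1.28] 0.095
-95 0.85 [-1.72  1.23  0.09  0.27  2.63 -1.27] 0.24
-85 0.65 [-1.59  0.88  0.87  0.28  2.38 -1.25] 0.0
-85 0.75 [-1.58  1.12  0.39  0.39  2.6  -1.1 ] 0.0
-85 0.8 [-1.58  1.26  0.09  0.53  2.69 -0.95] 0.053
-85 0.85 [-1.59  1.24  0.09  0.53  2.59 -0.95] 0.206
-75 0.65 [-1.46  0.85  0.92  0.41  2.31 -1.1 ] 0.0
-75 0.75 [-1.45  1.08  0.47  0.53  2.5  -0.93] 0.0
-75 0.8 [-1.44  1.27  0.09  0.73  2.65 -0.7 ] 0.015
-75 0.85 [-1.46  1.25  0.09  0.73  2.54 -0.71] 0.152
```

```bash
cat > sim.py <<'E'
from go import *
def iks(p,R,q0,w):
    def f(q):
        pp,RR=fk(q,K); return np.concatenate([(pp-p)*w,Ro.from_matrix(RR.T@R).as_rotvec()])
    dq=.7*.125*np.array([2.39,2.39,3.01,3.14,3.14,3.14])
    return least_squares(f,q0,bounds=(np.maximum(lo-.003,q0-dq),np.minimum(hi,q0+dq)),x_scale='jac').x
def lean(R):
    t=R[:,2]; return np.degrees(np.arccos(-t[2])).round(1),np.degrees(np.arctan2(t[1],t[0])).round(0)
def run(q,rows,w,ev=5):
    for i,r in enumerate(rows):
        p,R=fk(q,K); q=iks(p+R@np.array(r[:3])/100,R@Ro.from_euler('z',r[3],degrees=True).as_matrix(),q,w)
        if i%ev==ev-1: p,R=fk(q,K); print(i+1,q.round(2),p.round(3),lean(R))
    return q
if __name__=='__main__':
    q0=np.array([1.321,1.234,.0875,.005,1.35,-.012])
    for w in(1,2,3,5): print(w); run(q0,[(0,6.2,0,0)]*10,w,10)
E
python3 sim.py
```

```text
1
10 [ 1.32  1.1   0.09  0.01  1.32 -0.01] [0.273 1.126 0.433] (np.float64(36.2), np.float64(76.0))
2
10 [ 1.32  1.07  0.09  0.01  1.04 -0.01] [0.286 1.178 0.536] (np.float64(54.3), np.float64(76.0))
3
10 [ 1.32  1.05  0.09  0.02  0.79 -0.02] [0.293 1.209 0.622] (np.float64(69.7), np.float64(76.0))
5
10 [ 1.32  1.05  0.09  0.03  0.48 -0.02] [0.297 1.227 0.714] (np.float64(87.5), np.float64(76.0))
```

```bash
cat > sim2.py <<'E'
from sim import *
import sys
s=manip.sense(); q0=s['qpos']; R=s['tcp_rot']
th=np.array([np.cos(np.radians(76.3)),np.sin(np.radians(76.3)),0])
for r,z in((.6,.3),(.5,.3),(.5,.45),(.45,.35),(.7,.2)):
    for az in(76,40):
        a=np.radians(az); p=np.array([r*np.cos(a),r*np.sin(a),z])
        q,e=min((ik(p,R,np.array([a+o,.3,1.6,w4,.8,s6])) for o in(-.4,0) for w4 in(0,.7) for s6 in (0,1.2)),key=lambda x:x[1]); print('start',r,z,az,q.round(2),e.round(3))
        for dn in(0,):
            qq=q
            for k in range(24):
                pp,RR=fk(qq,K); d=RR.T@(-th+dn*np.array([0,0,-1]))*6
                qq=iks(pp+RR@d/100,RR,qq,1.6)
                if k%6==5: pp,RR=fk(qq,K); print('  ',dn,k+1,qq.round(2),pp.round(3),lean(RR))
E
python3 sim2.py
```

```text
start 0.6 0.3 76 [ 1.29  0.14  2.27  3.03  0.28 -1.48] 0.0
   0 6 [ 1.21 -0.38  2.58  2.05  0.11 -0.55] [0.097 0.378 0.324] (np.float64(57.1), np.float64(76.0))
   0 12 [ 0.34 -0.9   2.58  0.91  1.05  0.27] [0.079 0.26  0.357] (np.float64(54.3), np.float64(77.0))
   0 18 [-0.92 -0.63  2.5   0.6   1.86 -0.71] [0.11  0.143 0.349] (np.float64(47.5), np.float64(81.0))
   0 24 [-1.59  0.09  2.04  0.1   1.84 -1.4 ] [ 0.037 -0.201  0.349] (np.float64(47.3), np.float64(82.0))
start 0.6 0.3 40 [ 0.3   0.24  2.12  1.5   0.82 -0.61] 0.0
   0 6 [-0.63  0.19  2.2   0.92  1.4  -0.88] [0.374 0.036 0.3  ] (np.float64(58.3), np.float64(76.0))
   0 12 [-1.21  0.49  1.72  0.52  1.82 -1.08] [ 0.289 -0.314  0.3  ] (np.float64(58.3), np.float64(76.0))
   0 18 [-1.43  0.97  0.8   0.44  2.3  -1.06] [ 0.204 -0.664  0.3  ] (np.float64(58.3), np.float64(76.0))
   0 24 [-1.55  1.33  0.09  0.52  2.59 -0.96] [ 0.106 -0.803  0.271] (np.float64(54.4), np.float64(72.0))
start 0.5 0.3 76 [ 1.28 -0.03  2.46  2.99  0.3  -1.46] 0.0
   0 6 [ 1.2  -0.43  2.58  1.56  0.11 -0.06] [0.096 0.369 0.33 ] (np.float64(57.0), np.fl
[... 2982 characters left out ...]
oat64(77.0))
   0 18 [-0.17 -0.9   2.57  0.77  1.47 -0.02] [0.077 0.211 0.32 ] (np.float64(43.8), np.float64(77.0))
   0 24 [-1.37 -0.31  2.37  0.22  1.74 -1.19] [ 0.083 -0.021  0.32 ] (np.float64(39.4), np.float64(82.0))
start 0.7 0.2 40 [ 0.38  0.54  1.97  1.7   0.77 -0.81] 0.0
   0 6 [-0.39  0.45  2.18  1.16  1.16 -1.02] [0.451 0.1   0.2  ] (np.float64(58.3), np.float64(76.0))
   0 12 [-1.04  0.61  1.81  0.63  1.58 -1.1 ] [ 0.366 -0.25   0.2  ] (np.float64(58.3), np.float64(76.0))
   0 18 [-1.33  0.97  1.02  0.46  2.06 -1.07] [ 0.28  -0.599  0.2  ] (np.float64(58.3), np.float64(76.0))
   0 24 [-1.48  1.41  0.09  0.54  2.5  -0.92] [ 0.177 -0.803  0.193] (np.float64(55.2), np.float64(73.0))
```

```bash
cat > sim3.py <<'E'
from sim import *; from plan1 import tv,frame
for L,taz in((19,0),(19,12)):
  t=tv(L,taz); R=frame(t,-1)
  for az in(0,30,-40):
    for z in(.1,.25,.4):
      a=np.radians(az); p=np.array([.42*np.cos(a),.42*np.sin(a),z]); th=-np.array([np.cos(np.radians(taz)),np.sin(np.radians(taz)),0])
      q,e=min((ik(p,R,np.array([a+o,.3,1.9,w4,.8,s6])) for o in(-.2,.2) for w4 in(0,.7,-.7) for s6 in (-1,1.2)),key=lambda x:x[1]); print('start',L,taz,az,z,q.round(2),e.round(3))
      for k in range(15):
        pp,RR=fk(q,K); q=iks(pp+.06*th,RR,q,1.6)
        if k%5==4: pp,RR=fk(q,K); print('  ',k+1,q.round(2),pp.round(3),lean(RR))
E
python3 sim3.py
```

```text
start 19 0 0 0.1 [-0.04  0.3   2.36  0.08  0.15  1.46] 0.0
   5 [-0.1  -0.32  2.58  0.04  0.65  1.44] [ 0.218 -0.002  0.186] (np.float64(13.5), np.float64(1.0))
   10 [-0.88 -0.9   2.58  0.1   1.4   0.67] [ 0.063 -0.012  0.234] (np.float64(6.7), np.float64(5.0))
   15 [-1.93 -0.8   2.57 -0.06  1.39 -0.35] [-0.022 -0.043  0.232] (np.float64(3.4), np.float64(145.0))
start 19 0 0 0.25 [-0.04 -0.06  2.23  0.02  0.63  1.52] 0.0
   5 [-0.36 -0.9   2.58  0.12  1.16  1.18] [0.128 0.001 0.248] (np.float64(18.7), np.float64(-0.0))
   10 [ 0.69 -0.9   2.58 -0.11  1.36  2.28] [0.061 0.022 0.235] (np.float64(8.8), np.float64(-7.0))
   15 [ 0.98 -0.9   2.58  0.01  1.5   2.54] [-0.003  0.025  0.232] (np.float64(2.0), np.float64(-148.0))
start 19 0 0 0.4 [-0.04 -0.24  2.02  0.01  1.03  1.53] 0.0
   5 [-0.26 -0.9   2.26  0.08  1.48  1.31] [0.14  0.    0.401] (np.float64(18.1), np.float64(-0.0))
   10 [ 0.78 -0.9   2.2  -0.12  1.76  2.33] [0.065 0.031 0.421] (np.float64(8.4), np.float64(-10.0))
   15 [ 0.98 -0.9   2.15  0.01  1.94  2.54] [0.001 0.031 0.441] (np.float64(2.5), np.float64(-141.0))
start 
[... 4824 characters left out ...]
 0.86  0.17] 0.0
   5 [-1.79  0.01  2.17  0.33  1.13 -0.6 ] [ 0.028 -0.332  0.25 ] (np.float64(19.0), np.float64(12.0))
   10 [-2.31  0.31  1.79  0.2   1.31 -1.02] [-0.265 -0.395  0.25 ] (np.float64(19.0), np.float64(12.0))
   15 [-2.53  0.7   1.14  0.13  1.6  -1.18] [-0.559 -0.457  0.25 ] (np.float64(19.0), np.float64(12.0))
start 19 12 -40 0.4 [-0.94 -0.15  1.95  0.32  1.22  0.33] 0.0
   5 [-1.79 -0.17  1.96  0.3   1.49 -0.48] [ 0.028 -0.332  0.4  ] (np.float64(19.0), np.float64(12.0))
   10 [-2.31  0.17  1.62  0.19  1.62 -0.96] [-0.265 -0.395  0.4  ] (np.float64(19.0), np.float64(12.0))
   15 [-2.53  0.62  0.97  0.13  1.86 -1.15] [-0.559 -0.457  0.4  ] (np.float64(19.0), np.float64(12.0))
```

```bash
cat > sim4.py <<'E'
from sim import *
from h import load,cloud
z=load('scene0');P=cloud(z)
for u,v in((235,20),(235,60),(215,20),(190,20),(190,55),(150,20),(130,60),(110,90),(60,100)): print((u,v),P[v,u].round(2),end=' ')
print()
s=manip.sense(); R=s['tcp_rot']
def wrist(q):
    k=K.copy(); k[5]=0; return fk(q,k)[0]
for az in(-104,-92):
  a=np.radians(az)
  for r,zz in((.4,.5),(.4,.7)):
    p=np.array([r*np.cos(a),r*np.sin(a),zz])
    q0,e=min((ik(p,R,np.array([a+o,.3,1.3,w4,2.3,s6])) for o in(-.2,.2) for w4 in(0,.7,-.7) for s6 in (-1.5,0)),key=lambda x:x[1]); print('start',az,r,zz,q0.round(2),e.round(3))
    for d in((0,1),(.5,.85),(.85,.5),(-.5,.85)):
      q=q0; 
      for k in range(30):
        pp,RR=fk(q,K); D=np.array([np.cos(a)*d[0],np.sin(a)*d[0],d[1]]); q=iks(pp+.06*D,RR,q,1.6)
        if k%10==9: pp,RR=fk(q,K); print('  ',d,k+1,q.round(2),pp.round(2),'wr',wrist(q).round(2),lean(RR))
E
python3 sim4.py
```

```text
(235, 20) [-0.94 -0.73  0.01] (235, 60) [-0.88 -0.73 -0.16] (215, 20) [-0.72 -0.74  0.07] (190, 20) [-0.71 -0.84  0.07] (190, 55) [-0.66 -0.84 -0.06] (150, 20) [-0.73 -1.04  0.07] (130, 60) [-0.66 -1.13 -0.09] (110, 90) [-0.32 -1.03 -0.08] (60, 100) [ 0.14 -0.86  0.1 ] 
start -104 0.4 0.5 [-1.83  0.36  1.43 -0.02  2.37 -1.6 ] 0.0
   (0, 1) 10 [-1.86  0.12  1.09 -0.14  2.69 -1.74] [-0.1  -0.32  0.75] wr [-0.15 -0.52  0.97] (np.float64(43.8), np.float64(78.0))
   (0, 1) 20 [-2.06  0.08  0.67 -0.74  2.69 -2.53] [-0.22 -0.24  0.91] wr [-0.19 -0.38  1.18] (np.float64(28.4), np.float64(100.0))
   (0, 1) 30 [-1.91  0.07  0.35 -0.95  2.69 -2.54] [-0.18 -0.22  1.01] wr [-0.09 -0.29  1.29] (np.float64(22.4), np.float64(139.0))
   (0.5, 0.85) 10 [-1.84  0.49  0.71 -0.08  2.69 -1.66] [-0.14 -0.52  0.69] wr [-0.18 -0.72  0.92] (np.float64(42.9), np.float64(78.0))
   (0.5, 0.85) 20 [-1.84  0.56  0.28 -0.19  2.69 -1.79] [-0.17 -0.57  0.78] wr [-0.18 -0.69  1.06] (np.float64(23.2), np.float64(87.0))
   (0.5, 0.85) 30 [-1.83  0.53  0.09 -0.29  2.65 -1.89] [-0.18 -0.55  0.86] wr [-0.15 -0.61  1.15] (n
[... 5179 characters left out ...]
4(42.3), np.float64(57.0))
   (0.85, 0.5) 20 [-1.67  0.86  0.09  0.88  2.5  -0.59] [ 0.08 -0.75  0.66] wr [-0.07 -0.86  0.9 ] (np.float64(39.1), np.float64(37.0))
   (0.85, 0.5) 30 [-1.69  0.86  0.09  0.88  2.22 -0.61] [ 0.1  -0.82  0.67] wr [-0.09 -0.86  0.9 ] (np.float64(40.0), np.float64(11.0))
   (-0.5, 0.85) 10 [-1.36 -0.18  0.98  1.33  2.69  0.08] [ 0.16 -0.1   0.94] wr [ 0.07 -0.29  1.15] (np.float64(45.7), np.float64(66.0))
   (-0.5, 0.85) 20 [-0.44 -0.07  0.09  1.54  2.19  1.4 ] [0.15 0.21 1.18] wr [ 0.05 -0.01  1.36] (np.float64(54.3), np.float64(64.0))
   (-0.5, 0.85) 30 [ 1.24  0.04  0.09 -0.09  1.73  1.45] [0.16 0.42 1.26] wr [0.04 0.15 1.35] (np.float64(73.3), np.float64(66.0))
```

```bash
cat > sim5.py <<'E'
from sim import *
s=manip.sense(); R=s['tcp_rot']; p=s['ee_pos'];q=s['qpos']
p1=p-.06*R[:,2]; a=np.radians(-104); p2=np.array([.4*np.cos(a),.4*np.sin(a),.6])
print(p1); d=shift(R,p1,p2)
q=run(q,[(0,0,-6,0)]+[tuple(d/14)+(0,)]*14,1.6,5)
for D in([(.5,.85)]*10+[(.85,.5)]*20,[(.85,.5)]*30):
  qq=q
  for k,dd in enumerate(D):
    pp,RR=fk(qq,K); v=np.array([np.cos(a)*dd[0],np.sin(a)*dd[0],dd[1]])*6
    if k%10==0: print('tool',(RR.T@v).round(2))
    qq=iks(pp+v/100,RR,qq,1.6)
    if k%5==4: pp,RR=fk(qq,K); print(k+1,qq.round(2),pp.round(2),lean(RR))
E
python3 sim5.py
```

```text
[ 0.42494305 -0.42044842  0.12955538]
tool shift cm [ 35.17 -51.33 -32.76] len 70.3
5 [-1.27  0.65  1.53  0.48  1.88 -1.11] [ 0.277 -0.411  0.263] (np.float64(58.3), np.float64(76.0))
10 [-1.55  0.4   1.52  0.28  2.2  -1.26] [ 0.09  -0.4    0.431] (np.float64(58.3), np.float64(76.0))
15 [-1.83  0.32  1.28 -0.03  2.56 -1.61] [-0.096 -0.388  0.599] (np.float64(58.3), np.float64(76.0))
tool [ 2.76  0.   -5.23]
5 [-1.83  0.41  0.92 -0.05  2.69 -1.64] [-0.12 -0.46  0.68] (np.float64(50.2), np.float64(77.0))
10 [-1.84  0.46  0.69 -0.1   2.69 -1.68] [-0.14 -0.51  0.72] (np.float64(39.8), np.float64(78.0))
tool [-2.   -0.16 -5.57]
15 [-1.84  0.7   0.28 -0.13  2.69 -1.72] [-0.18 -0.63  0.69] (np.float64(31.0), np.float64(81.0))
20 [-1.83  0.81  0.09 -0.15  2.65 -1.74] [-0.19 -0.69  0.67] (np.float64(23.7), np.float64(85.0))
tool [-3.48 -0.37 -4.77]
25 [-1.83  0.82  0.09 -0.14  2.53 -1.73] [-0.2  -0.72  0.65] (np.float64(17.3), np.float64(91.0))
30 [-1.82  0.82  0.09 -0.13  2.39 -1.72] [-0.21 -0.76  0.64] (np.float64(10.3), np.float64(106.0))
tool [-0.13 -0.01 -5.92]
5 [-1.83  0.61  0.74 -0.04  2.69 -1.62] [-0.14 -0.56  0.62] (np.float64(51.6), np.float64(76.0))
10 [-1.83  0.79  0.39 -0.06  2.69 -1.64] [-0.17 -0.66  0.6 ] (np.float64(41.9), np.float64(77.0))
tool [-1.79 -0.1  -5.64]
15 [-1.83  0.92  0.1  -0.08  2.69 -1.66] [-0.19 -0.71  0.59] (np.float64(32.9), np.float64(79.0))
20 [-1.83  0.91  0.09 -0.07  2.61 -1.66] [-0.19 -0.73  0.59] (np.float64(26.8), np.float64(80.0))
tool [-3.2  -0.19 -4.97]
25 [-1.83  0.89  0.09 -0.07  2.51 -1.65] [-0.2  -0.75  0.59] (np.float64(19.9), np.float64(82.0))
30 [-1.83  0.87  0.09 -0.07  2.39 -1.65] [-0.21 -0.78  0.6 ] (np.float64(12.1), np.float64(88.0))
```

```bash
python3 -m handwheel '0 0 -6 0 8.5;2.51 -3.67 -2.34 0 8.5;2.51 -3.67 -2.34 0 8.5;2.51 -3.67 -2.34 0 8.5;2.51 -3.67 -2.34 0 8.5;2.51 -3.67 -2.34 0 8.5;2.51 -3.67 -2.34 0 8.5;2.51 -3.67 -2.34 0 8.5;2.51 -3.67 -2.34 0 8.5;2.51 -3.67 -2.34 0 8.5' | grep -E 'cont|ee'; python3 -m handwheel '2.51 -3.67 -2.34 0 8.5;2.51 -3.67 -2.34 0 8.5;2.51 -3.67 -2.34 0 8.5;2.51 -3.67 -2.34 0 8.5;2.51 -3.67 -2.34 0 8.5;0 0 -6 0 8.5;0 0 -6 0 8.5;0 0 -6 0 8.5;0 0 -6 0 8.5;0 0 -6 0 8.5' >/dev/null; python3 st.py
```

```text
ee_pos: [0.0892, -0.3953, 0.4304]
contact_force: [-0.7, -1.0, -0.4]
24.1 q [-1.827, 0.59, 0.75, -0.048, 2.689, -1.623] p [-0.1392, -0.5524, 0.6257] r,az 0.57 -104.1 lean 50.9 toward 76.9
[[0.152, 0.973, 0.177], [0.612, -0.233, 0.756], [0.776, -0.007, -0.63]]
```

```bash
python3 -m handwheel '-0.8 0 -5.9 0 8.5;-1 0 -5.9 0 8.5;-1.2 0 -5.8 0 8.5;-1.4 0 -5.8 0 8.5;-1.6 0 -5.8 0 8.5;-2 0.1 -5.7 0 8.5;-2.4 0.1 -5.6 0 8.5;-2.8 0.1 -5.5 0 8.5;-3 0.1 -5.3 0 8.5;-3.2 0.1 -5.2 0 8.5' >/dev/null; python3 st.py
```

```text
25.35 q [-1.812, 0.926, 0.086, -0.062, 2.689, -1.632] p [-0.1734, -0.7218, 0.5875] r,az 0.742 -103.5 lean 32.1 toward 79.1
[[0.197, 0.975, 0.1], [0.824, -0.22, 0.522], [0.531, -0.021, -0.847]]
```

```bash
python3 -m handwheel '-4 0 -4.7 0 8.5;-4.2 0 -4.5 0 8.5;-4.4 0 -4.3 0 8.5;-4.6 0 -4.1 0 8.5;-4.8 0 -3.9 0 8.5;-5 0 -3.7 0 8.5;-5 0 -3.6 0 8.5;-5.1 0 -3.5 0 8.5;-5.2 0 -3.4 0 8.5;-5.2 0 -3.3 0 8.5' >/dev/null; python3 st.py
```

```text
26.6 q [-1.806, 1.038, 0.087, -0.032, 2.689, -1.598] p [-0.1717, -0.749, 0.5024] r,az 0.768 -102.9 lean 38.5 toward 77.8
[[0.184, 0.974, 0.132], [0.76, -0.226, 0.609], [0.623, -0.012, -0.782]]
```

```bash
cat > sim6.py <<'E'
from sim import *
s=manip.sense(); q0=s['qpos']; q0[2]=max(q0[2],.0875)
def wrist(q):
    k=K.copy(); k[5]=0; return fk(q,k)[0]
a=np.radians(-103)
for dd in((0.2,.98),(.5,.85),(.7,.7),(.85,.5)):
  q=q0
  for k in range(25):
    pp,RR=fk(q,K); v=np.array([np.cos(a)*dd[0],np.sin(a)*dd[0],dd[1]])*6.2; tl=RR.T@v
    q=iks(pp+v/100,RR,q,1.6)
    if k%4==0: pp,RR=fk(q,K); print(dd,k+1,'tool',tl.round(1),q.round(2),pp.round(2),wrist(q).round(2),lean(RR))
E
python3 sim6.py
```

```text
(0.2, 0.98) 1 tool [ 2.8 -0.1 -5.5] [-1.81  0.97  0.13 -0.03  2.69 -1.6 ] [-0.17 -0.73  0.54] [-0.21 -0.91  0.78] (np.float64(37.3), np.float64(78.0))
(0.2, 0.98) 5 tool [ 2.2 -0.1 -5.8] [-1.81  0.75  0.25 -0.04  2.69 -1.61] [-0.15 -0.66  0.67] [-0.18 -0.81  0.93] (np.float64(31.1), np.float64(78.0))
(0.2, 0.98) 9 tool [ 1.5 -0.1 -6. ] [-1.81  0.59  0.28 -0.05  2.69 -1.63] [-0.14 -0.59  0.76] [-0.16 -0.71  1.04] (np.float64(23.9), np.float64(80.0))
(0.2, 0.98) 13 tool [ 0.7 -0.2 -6.2] [-1.81  0.49  0.25 -0.07  2.69 -1.65] [-0.13 -0.54  0.83] [-0.14 -0.63  1.12] (np.float64(16.5), np.float64(83.0))
(0.2, 0.98) 17 tool [-0.1 -0.2 -6.2] [-1.82  0.42  0.18 -0.1   2.69 -1.68] [-0.13 -0.5   0.88] [-0.13 -0.55  1.18] (np.float64(9.1), np.float64(91.0))
(0.2, 0.98) 21 tool [-0.9 -0.3 -6.1] [-1.82  0.38  0.1  -0.12  2.69 -1.71] [-0.12 -0.47  0.93] [-0.11 -0.48  1.23] (np.float64(3.4), np.float64(139.0))
(0.2, 0.98) 25 tool [-1.5 -0.4 -6. ] [-1.82  0.31  0.09 -0.14  2.69 -1.73] [-0.11 -0.43  0.97] [-0.09 -0.41  1.27] (np.float64(4.9), np.float64(-150.0))
(0.5, 0.85) 1 tool [ 0.9 -0.1 -6.1] [-1
[... 2433 characters left out ...]
03  2.57 -1.6 ] [-0.18 -0.76  0.55] [-0.2  -0.89  0.82] (np.float64(26.8), np.float64(78.0))
(0.85, 0.5) 13 tool [-3.7 -0.  -4.9] [-1.81  0.93  0.09 -0.03  2.49 -1.6 ] [-0.18 -0.77  0.56] [-0.2  -0.88  0.84] (np.float64(20.8), np.float64(79.0))
(0.85, 0.5) 17 tool [-4.2 -0.  -4.4] [-1.81  0.91  0.09 -0.02  2.4  -1.6 ] [-0.19 -0.8   0.57] [-0.2  -0.87  0.86] (np.float64(14.2), np.float64(80.0))
(0.85, 0.5) 21 tool [-4.7 -0.  -3.9] [-1.81  0.89  0.09 -0.02  2.29 -1.59] [-0.19 -0.82  0.58] [-0.2  -0.86  0.88] (np.float64(7.1), np.float64(84.0))
(0.85, 0.5) 25 tool [-5.2 -0.  -3.2] [-1.81  0.88  0.09 -0.02  2.17 -1.59] [-0.2  -0.85  0.58] [-0.19 -0.85  0.89] (np.float64(1.1), np.float64(-160.0))
```

```bash
python3 -m handwheel '2.8 -0.1 -5.5 0 8.5;2.7 -0.1 -5.6 0 8.5;2.5 -0.1 -5.7 0 8.5;2.3 -0.1 -5.7 0 8.5;2.2 -0.1 -5.8 0 8.5;2 -0.1 -5.8 0 8.5;1.9 -0.1 -5.9 0 8.5;1.7 -0.1 -5.9 0 8.5;1.5 -0.1 -6 0 8.5;1.3 -0.1 -6 0 8.5' >/dev/null; python3 st.py; python3 sim6.py | grep -E '^\((0.2|0.5|0.7)'
```

```text
27.85 q [-1.809, 0.635, 0.087, -0.074, 2.689, -1.647] p [-0.1471, -0.6151, 0.7883] r,az 0.632 -103.5 lean 15.6 toward 83.2
[[0.217, 0.976, 0.032], [0.939, -0.218, 0.267], [0.268, -0.028, -0.963]]
(0.2, 0.98) 1 tool [ 0.4 -0.2 -6.2] [-1.81  0.6   0.09 -0.08  2.69 -1.65] [-0.14 -0.6   0.81] [-0.15 -0.67  1.1 ] (np.float64(14.0), np.float64(84.0))
(0.2, 0.98) 5 tool [-0.3 -0.2 -6.2] [-1.81  0.49  0.09 -0.09  2.69 -1.67] [-0.13 -0.54  0.87] [-0.13 -0.58  1.17] (np.float64(7.8), np.float64(94.0))
(0.2, 0.98) 9 tool [-0.9 -0.3 -6.1] [-1.81  0.4   0.09 -0.11  2.69 -1.69] [-0.12 -0.48  0.92] [-0.11 -0.5   1.23] (np.float64(3.4), np.float64(130.0))
(0.2, 0.98) 13 tool [-1.4 -0.3 -6. ] [-1.81  0.32  0.09 -0.12  2.69 -1.71] [-0.11 -0.43  0.96] [-0.09 -0.42  1.26] (np.float64(4.1), np.float64(-153.0))
(0.2, 0.98) 17 tool [-1.9 -0.4 -5.9] [-1.81  0.25  0.09 -0.14  2.67 -1.72] [-0.1  -0.4   0.99] [-0.08 -0.36  1.29] (np.float64(8.3), np.float64(-129.0))
(0.2, 0.98) 21 tool [-2.4 -0.5 -5.7] [-1.81  0.2   0.09 -0.14  2.63 -1.73] [-0.1  -0.37  1.01] [-0.06 -0.31  1.31] (np.float64(13.3), np.float64(-
[... 1587 characters left out ...]
 2.5  -1.64] [-0.16 -0.66  0.8 ] [-0.15 -0.67  1.1 ] (np.float64(3.8), np.float64(113.0))
(0.7, 0.7) 13 tool [-4.5 -0.2 -4.2] [-1.81  0.6   0.09 -0.06  2.39 -1.64] [-0.17 -0.68  0.8 ] [-0.15 -0.67  1.1 ] (np.float64(4.3), np.float64(-139.0))
(0.7, 0.7) 17 tool [-5.  -0.2 -3.6] [-1.81  0.59  0.09 -0.06  2.27 -1.64] [-0.17 -0.71  0.81] [-0.15 -0.66  1.11] (np.float64(11.0), np.float64(-118.0))
(0.7, 0.7) 21 tool [-5.4 -0.3 -2.9] [-1.81  0.59  0.09 -0.06  2.14 -1.64] [-0.18 -0.75  0.82] [-0.15 -0.66  1.11] (np.float64(18.7), np.float64(-112.0))
(0.7, 0.7) 25 tool [-5.7 -0.3 -2.1] [-1.81  0.59  0.09 -0.06  2.   -1.63] [-0.19 -0.79  0.84] [-0.15 -0.66  1.11] (np.float64(26.8), np.float64(-110.0))
```

```bash
python3 -m handwheel '-3 1.5 -5.1 0 8.5;-3.1 1.5 -5 0 8.5;-3.3 1 -5 0 8.5;-3.5 0.5 -5 0 8.5;-3.6 0 -5 0 8.5;-3.7 0 -5 0 8.5;-3.8 0 -4.8 0 8.5;-3.9 0 -4.8 0 8.5;-4 0 -4.6 0 8.5;0 0 0 0 8.5' >/dev/null; python3 st.py
```

```text
29.1 q [-1.761, 0.632, 0.088, -0.031, 2.689, -1.562] p [-0.1115, -0.6211, 0.7902] r,az 0.631 -100.2 lean 15.3 toward 82.0
[[0.218, 0.975, 0.037], [0.94, -0.22, 0.261], [0.263, -0.023, -0.965]]
```

```bash
python3 -m handwheel '0.4 0 -6.1 0 8.5;0.3 0 -6.1 0 8.5;0.1 0 -6.1 0 8.5;0 0 -6.1 0 8.5;-0.2 0 -6.1 0 8.5;-0.4 0 -6.1 0 8.5;-0.5 0 -6.1 0 8.5;-0.7 0 -6.1 0 8.5;0 0 0 0 8.5;0 0 0 0 8.5' >/dev/null; python3 st.py
```

```text
30.35 q [-1.757, 0.414, 0.088, -0.036, 2.689, -1.567] p [-0.0879, -0.5052, 0.9154] r,az 0.513 -99.9 lean 2.9 toward 97.4
[[0.221, 0.975, -0.007], [0.974, -0.22, 0.051], [0.048, -0.018, -0.999]]
```

```bash
cat > plan3.py <<'E'
from go import *
s=manip.sense(); R=s['tcp_rot']; p=s['ee_pos'];q=s['qpos']; t=R[:,2]
by=np.array([np.cos(np.radians(-6.3)),np.sin(np.radians(-6.3)),0]); roll=np.degrees(np.arctan2(-(by@R[:,0]),by@R[:,1])); print('roll',roll)
R2=R@Ro.from_euler('z',roll,degrees=True).as_matrix(); print(R2.round(3).tolist())
T=np.array([.469,-.075,.022]); pre=T-.10*t; mid=np.array([.30,-.42,.5])
q1=chain(R2,p,[mid,pre,T],q,10)
shift(R2,p,mid);shift(R2,mid,pre);shift(R2,p,pre);chain(R2,p,[pre],q,14)
# rack pose from top0
from h import *
P=cloud(load('top0')); 
d=P[185:262,60:245].reshape(-1,3); d=d[(d[:,2]>.05)&(d[:,2]<.1)]
def fitr(x):
    yaw,ox,oy=x; c,s_=np.cos(yaw),np.sin(yaw); xr=(d[:,0]-ox)*c+(d[:,1]-oy)*s_
    return d[:,2]-(.042+(xr+.065)*np.tan(np.radians(20)))
r=least_squares(lambda v:fitr([v[0],v[1]*np.cos(v[0]),v[1]*np.sin(v[0])]),[.25,.55],loss='soft_l1',f_scale=.003).x; print('plane yaw',np.degrees(r[0]),'x-offset along',r[1])
E
python3 plan3.py
python3 - <<'E'
import sys; sys.path.insert(0,'.')
from h import *
z=load('top0');P=cloud(z);g=z['p'].mean(2)
# free-end corner(s): bright deck mask, z>.045
m=((g>110)&(P[...,2]>.045)&(P[...,2]<.11)).astype(np.uint8); m[:,260:]=0; m[:,:95]=0
pts=np.argwhere(m)[:,::-1]; xyz=P[pts[:,1],pts[:,0]]
# back edge: per column min row; end edge: per row max col
be=np.array([xyz[pts[:,0]==c][np.argmin(pts[pts[:,0]==c][:,1])] for c in range(100,215,3)])
ee=np.array([xyz[pts[:,1]==v][np.argmax(pts[pts[:,1]==v][:,0])] for v in range(190,245,3)])
fe=np.array([xyz[pts[:,0]==c][np.argmax(pts[pts[:,0]==c][:,1])] for c in range(115,235,3)])
for n,e in(('back',be),('end',ee),('front',fe)):
    vx,vy,x0,y0=cv2.fitLine(e[:,:2].astype(np.float32),cv2.DIST_HUBER,0,.001,.001).ravel(); print(n,'az',np.degrees(np.arctan2(vy,vx)),'pt',x0,y0,'z',np.median(e[:,2]),'ends',e[0].round(3),e[-1].round(3))
E
```

```text
roll -6.466694973335174
[[0.11, 0.994, -0.007], [0.993, -0.109, 0.051], [0.05, -0.012, -0.999]]
at [ 0.3  -0.42  0.5 ] q [-0.99  0.08  1.48  0.02  1.62 -0.88] err 0.0 maxstep 0.37
at [ 0.47  -0.08   0.122] q [-0.22  0.39  2.02  0.07  0.76 -0.17] err 0.0 maxstep 0.1
at [ 0.469 -0.075  0.022] q [-0.21  0.58  2.05  0.09  0.53 -0.19] err 0.0 maxstep 0.02
tool shift cm [10.64 38.13 41.66] len 57.5
tool shift cm [33.72 13.61 39.38] len 53.6
tool shift cm [44.36 51.74 81.04] len 105.9
at [ 0.47  -0.08   0.122] q [-0.22  0.39  2.02  0.07  0.76 -0.17] err 0.0 maxstep 0.51
plane yaw 15.69802642951328 x-offset along 0.595739062765111
back az -75.10625 pt 0.6365438 0.19377126 z 0.09109367682054759 ends [0.604 0.313 0.093] [0.656 0.117 0.095]
end az 14.833601 pt 0.59136266 0.07901652 z 0.06107423009505253 ends [0.63  0.089 0.079] [0.539 0.072 0.047]
front az -74.85703 pt 0.48835716 0.19602522 z 0.05805111328197804 ends [0.462 0.294 0.057] [0.517 0.091 0.057]
```

```bash
python3 -m handwheel '0 0 0 -6.5 8.5;1.06 3.81 4.17 0 8.5;1.06 3.81 4.17 0 8.5;1.06 3.81 4.17 0 8.5;1.06 3.81 4.17 0 8.5;1.06 3.81 4.17 0 8.5;1.06 3.81 4.17 0 8.5;1.06 3.81 4.17 0 8.5;1.06 3.81 4.17 0 8.5;1.06 3.81 4.17 0 8.5' >/dev/null; python3 -m handwheel '1.06 3.81 4.17 0 8.5;3.75 1.51 4.38 0 8.5;3.75 1.51 4.38 0 8.5;3.75 1.51 4.38 0 8.5;3.75 1.51 4.38 0 8.5;3.75 1.51 4.38 0 8.5;3.75 1.51 4.38 0 8.5;3.75 1.51 4.38 0 8.5;3.75 1.51 4.38 0 8.5;3.75 1.51 4.38 0 8.5' >/dev/null; python3 st.py; cat > plan4.py <<'E'
from go import *
from h import *
s=manip.sense(); R=s['tcp_rot']; p=s['ee_pos']; shift(R,p,[.469,-.075,.022])
shot('wrist','w5'); P=cloud(load('w5')).reshape(-1,3)
b=P[(np.hypot(P[:,0]-.47,P[:,1]+.067)<.085)&(P[:,2]>.035)&(P[:,2]<.07)]
print(len(b),cv2.minAreaRect(b[:,:2].astype(np.float32)*1000))
E
python3 plan4.py
```

```text
32.85 q [-0.237, 0.351, 2.036, 0.067, 0.776, -0.176] p [0.4563, -0.0834, 0.1343] r,az 0.464 -10.4 lean 2.9 toward 100.1
[[0.109, 0.994, -0.009], [0.993, -0.108, 0.05], [0.049, -0.014, -0.999]]
tool shift cm [ 0.42  1.33 11.25] len 11.3
5776 ((469.201904296875, -65.74839782714844), (120.94551849365234, 67.81887817382812), 83.8531265258789)
```

View pics/w5.png

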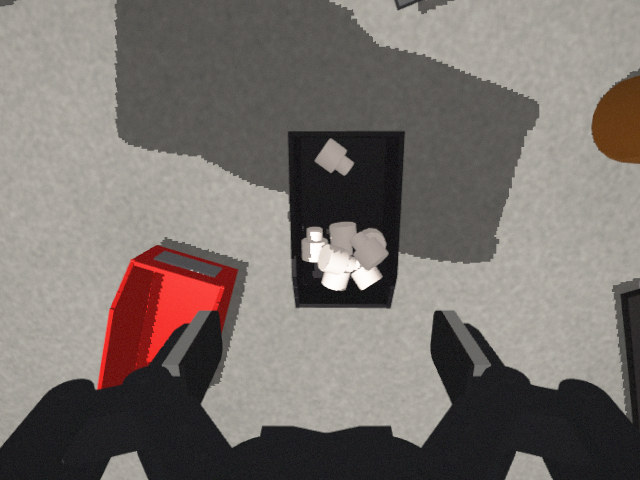

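Wrist view: the bin is ahead between the fingers, with the pillar cluster at (340,255) near the front and one pillar at (335,155) at the rear. The red bin at (170,320) is clear of the finger path. Go down and grip.

```bash
python3 -m handwheel '0.2 0.63 0.5 0 8.5;0.2 0.63 1.2 0 8.5;0 0 2.4 0 8.5;0 0 2.4 0 8.5;0 0 2.4 0 8.5;0 0 1.6 0 8.5;0 0 0.75 0 8.5;0 0 0 0 6.2;0 0 0 0 6.2;0 0 0 0 6.2' 60; python3 st.py
```

```text
clock: 34.15
ee_pos: [0.4688, -0.0766, 0.0247]
tcp_rot: [[0.109, 0.994, -0.006], [0.993, -0.108, 0.05], [0.049, -0.012, -0.999]]
contact_force: [0.8, -0.2, -2.3]
width: 0.78
gripper_force: 67.4
34.15 q [-0.217, 0.575, 2.048, 0.092, 0.537, -0.188] p [0.4688, -0.0766, 0.0247] r,az 0.475 -9.3 lean 2.9 toward 97.3
[[0.109, 0.994, -0.006], [0.993, -0.108, 0.05], [0.049, -0.012, -0.999]]
```

```bash
cat > plan5.py <<'E'
from sim import *
Rz=lambda a:Ro.from_euler('z',a,degrees=True).as_matrix()
T0=np.array([.4688,-.0766,.0247]); s=manip.sense()
import os
if not os.path.exists('bin.npz'):
    R0=s['tcp_rot']; b0=np.array([.4692,-.0657,0]); yb=-R0[:,1].copy(); yb[2]=0; yb/=np.linalg.norm(yb); Rb=np.c_[np.cross(yb,[0,0,1]),yb,[0,0,1]]
    np.savez('bin.npz',A=R0.T@Rb,o=R0.T@(b0-s['ee_pos']),Rb=Rb)
z=np.load('bin.npz'); A=z['A'];o=z['o']
yaw=15.; ex=np.array([np.cos(np.radians(yaw)),np.sin(np.radians(yaw)),0]); ey=np.array([-ex[1],ex[0],0]); ez=np.array([0,0,1.]); O=np.array([.5502,.2438,0])
xb=np.cos(np.radians(20))*ex+np.sin(np.radians(20))*ez; RBt=np.c_[xb,ey,np.cross(xb,ey)]
Rt=RBt@A.T
pose=lambda xr,yr,zz,R=Rt:O+xr*ex+yr*ey+zz*ez - R@o   # TCP for bin origin at rack coords
if __name__=='__main__':
    print('yaw bin',np.degrees(np.arctan2(z['Rb'][1,0],z['Rb'][0,0])),'target lean',lean(Rt),'tcp place',pose(-.0086,-.035,.0625).round(4))
    q=s['qpos']; R=s['tcp_rot']; roll=np.degrees(np.arctan2(-(Rt[:,1]@R[:,0]),Rt[:,1]@R[:,1])); print('roll',roll)
    q=run(q,[(0,0,-6,0)]*4+[(0,0,0,10.5)]*6,1.6,10)
    for tgt in([.93,.131,.27],[.93,.16,.27]):
        p,R=fk(q,K); R2=R@Rz(roll-63); d=R2.T@(np.array(tgt)-p)*100; print('shift',d.round(2))
        qq=run(q,[(0,0,0,roll-63)]+[tuple(d/8)+(0,)]*8,1.6,9)
        for k in range(12):
            p,R=fk(qq,K); qq=iks(p+R@[.062,0,0],R,qq,1.6)
            if k%3==2: 
                p,R=fk(qq,K); print(k+1,qq.round(2),p.round(3),lean(R),'err to place deg',np.degrees(Ro.from_matrix(R.T@Rt).as_rotvec()).round(1))
E
python3 plan5.py
```

```text
yaw bin 83.78571993134243 target lean (np.float64(22.8), np.float64(17.0)) tcp place [0.5331 0.2022 0.082 ]
roll 68.53512897105185
10 [-0.24  0.18  1.9   0.05  1.08  0.94] [ 0.471 -0.089  0.263] (np.float64(2.9), np.float64(97.0))
shift [50.05 -9.14  0.13]
9 [0.11 0.94 0.63 0.05 1.58 1.42] [0.93  0.131 0.27 ] (np.float64(2.9), np.float64(97.0))
3 [0.14 1.22 0.09 0.05 1.76 1.45] [1.025 0.168 0.253] (np.float64(4.8), np.float64(45.0)) err to place deg [-1.7 18.6 -0.4]
6 [0.15 1.24 0.09 0.05 1.63 1.47] [1.06  0.192 0.241] (np.float64(10.9), np.float64(25.0)) err to place deg [-1.1 12.  -0.4]
9 [0.17 1.24 0.09 0.05 1.51 1.49] [1.09  0.213 0.25 ] (np.float64(17.4), np.float64(19.0)) err to place deg [-0.5  5.4 -0.4]
12 [0.18 1.22 0.09 0.05 1.42 1.5 ] [1.116 0.229 0.278] (np.float64(23.9), np.float64(17.0)) err to place deg [-0.1 -1.1 -0.4]
shift [ 50.81 -11.94   0.27]
9 [0.14 0.95 0.61 0.05 1.58 1.45] [0.93 0.16 0.27] (np.float64(2.9), np.float64(97.0))
3 [0.16 1.23 0.09 0.05 1.76 1.48] [1.022 0.194 0.252] (np.float64(5.0), np.float64(45.0)) err to place deg [-1.8 18.4 -0.4]
6 [0.18 1.24 0.09 0.05 1.63 1.49] [1.057 0.215 0.24 ] (np.float64(11.1), np.float64(26.0)) err to place deg [-1.3 11.8 -0.5]
9 [0.19 1.24 0.09 0.05 1.51 1.5 ] [1.088 0.232 0.25 ] (np.float64(17.7), np.float64(20.0)) err to place deg [-0.9  5.2 -0.5]
12 [0.19 1.22 0.09 0.05 1.41 1.51] [1.114 0.247 0.279] (np.float64(24.2), np.float64(18.0)) err to place deg [-0.5 -1.4 -0.5]
```

```bash
python3 -m handwheel '0 0 -3 0 6.2;0 0 -5 0 6.2;0 0 -6 0 6.2;0 0 -6 0 6.2;0 0 -4 10.5 6.2;0 0 0 10.5 6.2;0 0 0 10.5 6.2;0 0 0 10.5 6.2;0 0 0 10.5 6.2;0 0 0 10.5 6.2' |grep -E 'force|width'; python3 - <<'E'
from plan5 import *
q=s['qpos']; R=s['tcp_rot'];p=s['ee_pos']; roll=np.degrees(np.arctan2(-(Rt[:,1]@R[:,0]),Rt[:,1]@R[:,1])); print(s['clock'],p,lean(R),'roll',roll)
R2=R@Rz(roll); print('shift',(R2.T@(np.array([.93,.131,.27])-p)*100).round(2))
E
```

```text
contact_force: [0.6, -0.0, -2.9]
width: 0.782
gripper_force: 69.4
35.4 [ 0.46974439 -0.08837471  0.26401077] (np.float64(2.9), np.float64(99.0)) roll 5.192192273594172
shift [50.17 -9.08  0.15]
```

```bash
python3 -m handwheel '0 0 0 5.2 6.2;4 -0.7 0 0 6.2;5.8 -1.05 0 0 6.2;5.8 -1.05 0 0 6.2;5.8 -1.05 0 0 6.2;5.8 -1.05 0 0 6.2;5.8 -1.05 0 0 6.2;5.8 -1.05 0 0 6.2;5.8 -1.05 0 0 6.2;5.6 -1 0 0 6.2' |grep -E 'force|width'; python3 -m handwheel '6.2 0 0 0 6.2;6.2 0 0 0 6.2;6.2 0 0 0 6.2;6.2 0 0 0 6.2;6.2 0 0 0 6.2;6.2 0 0 0 6.2;6.2 0 0 0 6.2;6.2 0 0 0 6.2;0 0 0 0 6.2;0 0 0 0 6.2' |grep -E 'force|width'; cat > er.py <<'E'
from plan5 import *
R=s['tcp_rot'];p=s['ee_pos']; print(s['clock'],s['qpos'].round(3),p.round(4),lean(R),'err deg',np.degrees(Ro.from_matrix(R.T@Rt).as_rotvec()).round(2))
bo=p+R@o; B=R@A; print('bin in rack',[(bo-O)@ex,(bo-O)@ey,bo[2]],'pitch',np.degrees(np.arcsin(B[2,0])).round(2),'rollb',np.degrees(np.arcsin(B[2,1])).round(2),'yaw',np.degrees(np.arctan2(B[1,0],B[0,0])).round(2))
E
python3 er.py
```

```text
contact_force: [1.4, -0.3, -2.6]
width: 0.788
gripper_force: 69.6
contact_force: [0.1, 0.2, -3.0]
width: 0.785
gripper_force: 72.2
37.9 [0.165 1.24  0.088 0.051 1.561 1.477] [1.0777 0.2074 0.2458] (np.float64(14.8), np.float64(21.0)) err deg [-0.84  8.09 -0.11]
bin in rack [np.float64(0.5158545925177166), np.float64(-0.1705184800016631), np.float64(0.22383321864165423)] pitch 11.91 rollb 0.81 yaw 15.09
```

```bash
python3 -m handwheel '6.2 0 0 0 6.2;6.2 0 0 0 6.2;6.2 0 0 0 6.2;4.5 0 0 0 6.2;0 0 0 0 6.2;-4 0 -1.7 0 6.2;-5.2 0 -2.2 0 6.2;-5.2 0 -2.2 0 6.2;-5.2 0 -2.2 0 6.2;-4 0 -1.7 0 6.2' |grep -E 'force|width';python3 er.py
```

```text
contact_force: [0.5, 0.6, -2.0]
width: 0.785
gripper_force: 72.5
39.15 [0.156 0.653 1.191 0.073 0.898 1.431] [0.8898 0.1693 0.2777] (np.float64(23.2), np.float64(17.0)) err deg [-0.23 -0.37 -0.13]
bin in rack [np.float64(0.32760044735763855), np.float64(-0.158975428090818), np.float64(0.25826944329468005)] pitch 20.37 rollb 0.26 yaw 14.87
```

```bash
cat > pl.py <<'E'
from plan5 import *
R=s['tcp_rot'];p=s['ee_pos']; c,sn=np.cos(np.radians(20)),np.sin(np.radians(20))
# current front edge in deck coords: u along slope from lip corner, n height
def deck(pt): r=np.array([(pt-O)@ex+.065,pt[2]-.042]); return r@[c,sn],r@[-sn,c],(pt-O)@ey
bo=p+R@o; B=R@A
print(s['clock'],'F',s['contact_force'].round(1),'front u,n,y (mm)',np.round(1000*np.array(deck(bo-.06*B[:,0])),1),'rear',np.round(1000*np.array(deck(bo+.06*B[:,0])),1))
U=c*ex+sn*ez; N=-sn*ex+c*ez
def to(u,n,y=-.035): 
    f=O+ex*-.065+ez*.042+u*U+n*N+y*ey; d=R.T@(f-(bo-.06*B[:,0]))*100; print('to',u,n,d.round(2)); return d
to(.012,.06); print('per cm: downN',(R.T@-N).round(3),'downslope',(R.T@-U).round(3),'ey',(R.T@ey).round(3))
E
python3 pl.py; python3 - <<'E'
from pl import *
print('chain'); q=s['qpos']; chain(R,p,[p+R@to(.012,.06)/100,p+R@to(0,0)/100],q,8)
E
```

```text
39.15 F [ 0.5  0.6 -2. ] front u,n,y (mm) [ 382.9   68.6 -158.8] rear [ 502.9   69.3 -159.1]
to 0.012 0.06 [-37.12 -12.29  -1.  ]
per cm: downN [-0.055  0.016  0.998] downslope [-0.998  0.002 -0.055] ey [-0.003 -1.     0.016]
39.15 F [ 0.5  0.6 -2. ] front u,n,y (mm) [ 382.9   68.6 -158.8] rear [ 502.9   69.3 -159.1]
to 0.012 0.06 [-37.12 -12.29  -1.  ]
per cm: downN [-0.055  0.016  0.998] downslope [-0.998  0.002 -0.055] ey [-0.003 -1.     0.016]
chain
to 0.012 0.06 [-37.12 -12.29  -1.  ]
to 0 0 [-38.64 -12.2    4.93]
at [0.524 0.199 0.143] q [ 0.35  0.35  2.1  -0.07  0.29  1.73] err 0.0 maxstep 0.14
at [0.533 0.202 0.082] q [ 0.35  0.48  2.1  -0.13  0.16  1.78] err 0.0 maxstep 0.02
```

```bash
python3 -m handwheel '-3 -1 0 0 6.2;-4.5 -1.5 -0.1 0 6.2;-5 -1.65 -0.1 0 6.2;-5 -1.65 -0.2 0 6.2;-5 -1.65 -0.2 0 6.2;-5 -1.65 -0.2 0 6.2;-4.5 -1.5 -0.1 0 6.2;-3.5 -1.15 -0.1 0 6.2;-1.6 -0.54 0 0 6.2;0 0 0 0 6.2' |grep -E 'force|width';python3 pl.py; cat > scn.py <<'E'
from plan5 import *
from h import *
import sys
shot('scene',sys.argv[1]); z=load(sys.argv[1]); P=cloud(z); g=z['p'].max(2)
X=P.reshape(-1,3); rk=np.c_[(X-O)@ex,(X-O)@ey,X[:,2]]
# calibrate deck plane with this camera in free area
m=(rk[:,0]>-.04)&(rk[:,0]<.06)&(rk[:,1]>-.16)&(rk[:,1]<-.09)&(rk[:,2]<.11)&(rk[:,2]>.03)
c,sn=np.cos(np.radians(20)),np.sin(np.radians(20)); u=(rk[:,0]+.065)*c+(rk[:,2]-.042)*sn; n=-(rk[:,0]+.065)*sn+(rk[:,2]-.042)*c
print('deck n median',np.median(n[m]),m.sum())
k=(g.ravel()<60)&(rk[:,1]>-.08)&(rk[:,1]<.015)&(u>.09)&(u<.16)&(n>-.01)&(n<.12)
print('back wall pts',k.sum(),'u',np.percentile(u[k],[5,50,95]).round(4),'n',np.percentile(n[k],[1,50,99]).round(4),'y',np.percentile(rk[k,1],[1,99]).round(4))
E
python3 scn.py s6
```

```text
contact_force: [0.5, -0.3, -2.5]
width: 0.783
gripper_force: 72.5
40.4 F [ 0.5 -0.3 -2.5] front u,n,y (mm) [ 14.6  58.6 -34.8] rear [134.6  59.4 -34.9]
to 0.012 0.06 [-0.25  0.02 -0.16]
per cm: downN [-0.056  0.016  0.998] downslope [-0.998  0.001 -0.056] ey [-0.002 -1.     0.016]
deck n median 0.0006556509420096064 1219
back wall pts 1894 u [0.1003 0.1344 0.1368] n [0.0617 0.0914 0.1181] y [-0.0703 -0.0028]
```

```bash
python3 -m handwheel '-0.05 0.015 0.95 0 6.2;-0.05 0.015 0.95 0 6.2;-0.05 0.015 0.95 0 6.2;-0.05 0.015 0.95 0 6.2;-0.05 0.015 0.95 0 6.2;-0.02 0 0.3 0 6.2;-0.02 0 0.3 0 6.2;0 0 0 0 6.2;0 0 0 0 6.2;0 0 0 0 6.2' |grep -E 'force|width';python3 pl.py; python3 scn.py s7
```

```text
contact_force: [0.2, -1.3, -2.9]
width: 0.783
gripper_force: 72.4
41.7 F [ 0.2 -1.3 -2.9] front u,n,y (mm) [ 14.7   5.  -34.8] rear [134.7   5.9 -35. ]
to 0.012 0.06 [ 0.04 -0.07 -5.51]
per cm: downN [-0.056  0.016  0.998] downslope [-0.998  0.002 -0.056] ey [-0.003 -1.     0.016]
deck n median 0.0006344640865033474 1217
back wall pts 1747 u [0.0999 0.1345 0.1368] n [0.0085 0.0389 0.0653] y [-0.0706 -0.0032]
```

```bash
python3 -m handwheel '-0.35 0 -0.02 0 6.2;-0.35 0 -0.02 0 6.2;-0.3 0 -0.02 0 6.2;-0.1 0 0 0 6.2;0 0 0.1 0 6.2;0 0 0.1 0 6.2;0 0 0.1 0 6.2;0 0 0.05 0 6.2;0 0 0 0 6.2;0 0 0 0 6.2' |grep -E 'force|width';python3 pl.py
```

```text
contact_force: [0.5, -0.7, -2.6]
width: 0.785
gripper_force: 72.4
43.0 F [ 0.5 -0.7 -2.6] front u,n,y (mm) [  3.7   1.3 -34.7] rear [123.7   2.1 -35. ]
to 0.012 0.06 [ 1.16 -0.07 -5.82]
per cm: downN [-0.055  0.016  0.998] downslope [-0.998  0.002 -0.055] ey [-0.003 -1.     0.016]
```

```bash
python3 -m handwheel '0 0 0.04 0 6.2;0 0 0.04 0 6.2;0 0 0.04 0 6.2;0 0 0.04 0 6.2;0 0 0.04 0 6.2;0 0 0 0 6.2;0 0 0 0 6.2;0 0 0 0 6.2;0 0 0 0 6.2;0 0 0 0 6.2' |grep -E 'force|width';python3 pl.py
```

```text
contact_force: [-1.5, -0.8, 6.4]
width: 0.785
gripper_force: 73.9
44.25 F [-1.5 -0.8  6.4] front u,n,y (mm) [  4.4  -0.3 -34.7] rear [124.4   0.7 -34.9]
to 0.012 0.06 [ 1.1  -0.07 -5.97]
per cm: downN [-0.057  0.016  0.998] downslope [-0.998  0.002 -0.057] ey [-0.003 -1.     0.016]
```

```bash
python3 -m handwheel '-0.06 0 -0.03 0 6.2;-0.06 0 0 0 6.2;-0.06 0 0 0 6.2;-0.06 0 0 0 6.2;-0.06 0 0 0 6.2;-0.06 0 0 0 6.2;-0.06 0 0 0 6.2;0 0 0 0 6.2;0 0 0 0 6.2;0 0 0 0 6.2' |grep -E 'force|width';python3 pl.py; python3 scn.py s8
```

```text
contact_force: [1.8, 1.5, 7.8]
width: 0.783
gripper_force: 73.5
45.5 F [1.8 1.5 7.8] front u,n,y (mm) [  2.9  -0.1 -34.4] rear [122.9   1.4 -34.6]
to 0.012 0.06 [ 1.28 -0.04 -5.95]
per cm: downN [-0.061  0.017  0.998] downslope [-0.998  0.001 -0.061] ey [-0.002 -1.     0.017]
deck n median 0.0006266168410818257 1213
back wall pts 1581 u [0.1    0.1224 0.1247] n [0.003  0.0332 0.0601] y [-0.0702 -0.0027]
```

```bash
python3 -m handwheel '-0.1 0 0 0 6.2;-0.1 0 0 0 6.2;-0.1 0 0 0 6.2;0 0 0 0 6.2;0 0 0 0 6.2;0 0 0 0 6.2;0 0 0 0 6.2;0 0 0 0 6.2;0 0 0 0 6.2;0 0 0 0 6.2' |grep -E 'force|width';python3 pl.py; python3 er.py
```

```text
contact_force: [1.2, 0.1, 9.8]
width: 0.788
gripper_force: 73.8
46.8 F [1.2 0.1 9.8] front u,n,y (mm) [  0.5  -0.2 -34.2] rear [120.5   1.5 -34.4]
to 0.012 0.06 [ 1.52 -0.03 -5.93]
per cm: downN [-0.063  0.017  0.998] downslope [-0.998  0.001 -0.063] ey [-0.003 -1.     0.017]
46.8 [ 0.353  0.481  2.107 -0.138  0.143  1.794] [0.5329 0.2027 0.0826] (np.float64(23.6), np.float64(17.0)) err deg [-0.29 -0.8  -0.1 ]
bin in rack [np.float64(-0.008348498828040741), np.float64(-0.03433418401559332), np.float64(0.06333180122710164)] pitch 20.8 rollb 0.31 yaw 14.9
```

```bash
python3 -m handwheel '-0.08 0 0 0 6.2;-0.08 0 0 0 6.2;-0.08 0 0 0 6.2;0 0 0 0 6.2;0 0 0 0 6.2;0 0 0 0 6.2;0 0 0 0 6.2;0 0 0 0 6.2;0 0 0 0 6.2;0 0 0 0 6.2' |grep -E 'force|width';python3 pl.py; python3 scn.py s9
```

```text
contact_force: [3.3, 0.3, 12.4]
width: 0.784
gripper_force: 74.0
48.05 F [ 3.3  0.3 12.4] front u,n,y (mm) [  0.1  -0.2 -34.2] rear [120.1   1.9 -34.4]
to 0.012 0.06 [ 1.58 -0.02 -5.93]
per cm: downN [-0.066  0.017  0.998] downslope [-0.998  0.002 -0.066] ey [-0.003 -1.     0.017]
deck n median 0.0006465082932641635 1223
back wall pts 1480 u [0.1001 0.1196 0.1219] n [0.0035 0.0342 0.0608] y [-0.0699 -0.003 ]
```

```bash
python3 -m handwheel '0 0 0 0 7;0 0 0 0 7.5;0 0 0 0 8.5;0 0 0 0 8.5;0 0 -1 0 8.5;0 0 -2 0 8.5;0 0 -3 0 8.5;0 0 -4 0 8.5;0 0 -4 0 8.5;0 0 -4 0 8.5' |grep -E 'force|width|ee'; python3 scn.py s10; python3 - <<'E'
from plan5 import *
from h import *
shot('wrist','w10'); shot('top','t10'); a=cv2.imread('pics/w10.png'); 
im=cv2.imread('pics/t10.png'); im2=cv2.imread('pics/s10.png')
o_=np.vstack([np.hstack([cv2.resize(a,(400,300)),cv2.resize(im[140:340,20:520],(400,160+140))]),np.hstack([cv2.resize(im2[190:340,360:620],(520,300)),cv2.resize(im2[150:270,170:260],(280,300))])]); cv2.imwrite('pics/fin.png',o_)
P=cloud(load('w10')); X=P.reshape(-1,3)
rk=np.c_[(X-O)@ex,(X-O)@ey,X[:,2]]; c,sn=np.cos(np.radians(20)),np.sin(np.radians(20)); u=(rk[:,0]+.065)*c+(rk[:,2]-.042)*sn; n=-(rk[:,0]+.065)*sn+(rk[:,2]-.042)*c
g=load('w10')['p'].max(2).ravel()
k=(n>.03)&(n<.075)&(u>-.02)&(u<.14)&(np.abs(rk[:,1]+.034)<.06)&(g<90)
print(k.sum(),cv2.minAreaRect(np.c_[u[k],rk[k,1]].astype(np.float32)*1000),'rim n max',np.percentile(n[k],99))
r=k&(u>.05); A_=np.c_[u[r],np.ones(r.sum())]
m=(g>120)&(np.abs(n)<.01)&(u>.02)&(u<.13)&(rk[:,1]<-.08)&(rk[:,1]>-.16); print('deck n',np.median(n[m]) if m.sum() else None,m.sum())
E
```

```text
ee_pos: [0.4591, 0.1795, 0.2464]
contact_force: [1.3, -0.1, 1.2]
width: 0.994
gripper_force: 0.0
deck n median 0.0006192447638191934 1213
back wall pts 1397 u [0.1008 0.1198 0.1219] n [0.0026 0.0328 0.0589] y [-0.0701 -0.0032]
2544 ((59.809959411621094, -35.06439208984375), (67.301025390625, 120.24259185791016), 89.9587173461914) rim n max 0.0597527704407413
deck n 0.0003034936921485175 9653
```

View pics/fin.png

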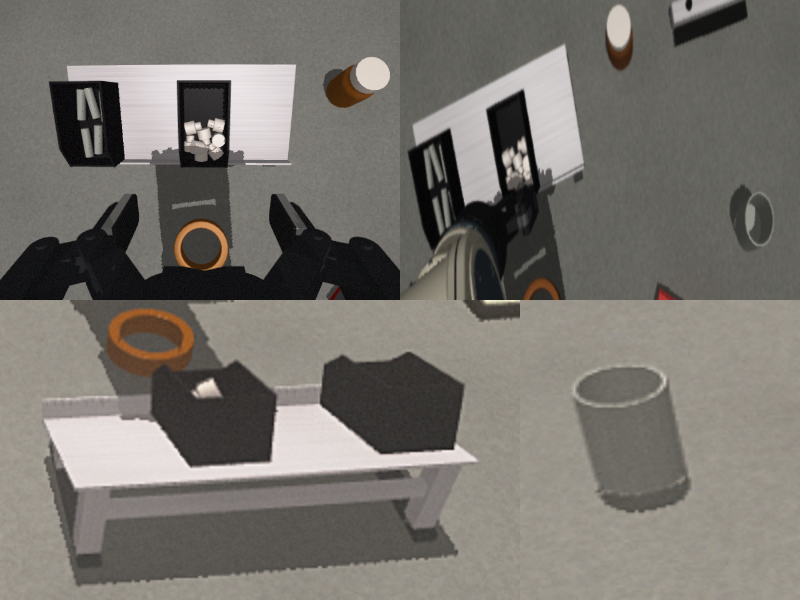

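The wrist view (top left) shows the bin at (204,122) square on the deck with its front at the lip and the pillars inside. The scene crops show the bin flat on the deck (213,415) and the cup upright (630,440). By measurement, the bin's centre is 59.8 mm up from the lip (ideal 60) and its yaw error is about 0.04°. Handing in.

```bash
python3 -c "
from cell import manip
print(manip.sense()['clock']); print(manip.job_done())"
```

```text
49.5
the job is handed in; nothing more can be done
None
```

The job is handed in at 49.5 s of the 69 s limit, and the interface gave no verdict: in the last pictures the pillars are in the bin (pieces overlap, so not all eight could be counted), the bin sits flat and square against the rack's front lip, the empty cup is upright on the bench, and the squeegee, jar and tape roll look unmoved.

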